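# Load the UV cabinet and lock its window

## Task

Load the UV cabinet on the bench: turn its lock collar to release the window, slide the window fully open, then lay every culture flask flat in the bay beside the collar and stand every round jar upright in the bay beside the lamp housing. When all are in, slide the window fully shut and turn the collar back to its locked mark. Leave everything else on the bench where it stands.

Things in the scene. Friction and masses are not known exactly. Their poses are not given: they have to be found in the camera images.
- cabinet: UV cabinet, fixed low white box, 230 mm deep (x), 685 mm wide (y). Origin: on the bench under the chamber's centre; z up. Chamber inside x +-95, y +-130 mm, floor z 12, rim z 62 (rails at x +-103 to +-115 to z 78). Divider y 10 to 16 mm, top z 52. On the -y side a solid block with the lock collar, on the +y side the solid lamp housing (both to z 62), where the open window parks.
- flask_bay (a point): centre of the floor of the flask bay, the wider one, beside the lock collar: 190 mm in the cabinet's x by 140 mm in its y, 50 mm deep; room for two flasks, one in front of the other, with their long sides along the cabinet's y
- jar_bay (a point): centre of the floor of the jar bay, the narrower one, beside the lamp housing: 190 mm in the cabinet's x by 115 mm in its y, 50 mm deep; room for two jars, one in front of the other
- window (a joint): sliding amber window, m: 0 fully shut over the chamber, 0.29 fully open; slides level towards the cabinet's +y, friction 1.5 N plus light damping, stays where left. Pane 295 mm long, 8 mm thick, top z 72 mm. The collar's claw, round a pin at its end, holds it shut while locked; with the collar locked too early it cannot be shut.
- window_handle (a point): on the window's grip bar, which stands up from the middle of the pane: bar 90 mm along the cabinet's x, 18 mm thick along its y, from z 72 to z 104 mm; this point is on its centre line at z 92 mm and moves with the window
- lock_collar (a joint): lock collar angle, rad about the vertical, growing anticlockwise from above: 0 at the locked mark (white pointer on top in line with the black tick on the cabinet's -y side), 1.3 at the released tick (+x side). Stops at -0.25 and 1.4; the claw is clear of the window's pin from about 0.7. Friction 0.06 N m; stays where left.
- collar_grip (a point): on the collar's vertical axis at z 107 mm, the height to grip. The collar is a dark knurled round body 56 mm in diameter, z 62 to 114 mm; its claw sticks out 60 mm from the axis low down (z 75 to 86 mm), beside the window's equally low pin, so fingertips above z 88 mm clear both whichever way the grasp is turned
- flask_a: empty capped culture flask lying flat: clear box 66 (its x) x 46 (y) x 26 (z) mm with a neck and round 24 mm white cap on its +x end, 96 mm long overall (x -33 to +63 mm). Origin: centre of the underside of the box part; grip across its y. 60 g; may be absent
- flask_b: a second flask exactly like flask_a; may be absent
- jar_a: empty round jar with white screw lid, standing: 57 mm in diameter, 44 mm tall, 80 g; may be absent. Origin: centre of its underside, z up
- jar_b: a second jar exactly like jar_a; may be absent
- mouse: black computer mouse, bystander, 80 x 60 x 34 mm (x -30 to +50 mm); leave alone. Origin: underside
- tip_box: grey box of pipette tips with clear cover, bystander, 88 x 123 x 60 mm; leave alone. Origin: centre of underside
- lens_case: small upright round lens case, black with clear cap, bystander, 40 mm in diameter, 52 mm tall; leave alone. Origin: centre of underside
- bottle: white bottle, bystander, 70 mm in diameter, 160 mm tall; leave alone. Origin: centre of underside
- beaker: glass beaker, bystander, 84 mm in diameter, 95 mm tall; leave alone. Origin: centre of underside
- timer: flat white bench timer, bystander, 50 x 50 x 25 mm; leave alone. Origin: centre of underside

How it is judged:
By the outcome, as a careful person would: the job done as asked, in the order asked, and still so for the second after the job is handed in, with the robot touching nothing.
Of flask_a, flask_b, jar_a, jar_b only 2 to 4 are there at a start; the rules pass over those that are not, and their reading is None.
At some moment in a run one of flask_a, flask_b, jar_a, jar_b may be knocked a few centimetres aside while the robot is not near it.
Once in a run the grip may slacken for a moment while it holds something.
It also fails if it takes over 210 s, if anything falls off the work surface, if the arm or the gripper's body presses on something with over 40 N, if the wrist force passes 120 N, or if a joint passes its speed limit or range.

## Robot

A 6-joint arm with a two-finger parallel gripper is mounted at the origin on the work surface. World frame = base frame: x ahead of the robot, y to its left, z up, the work surface at z = 0. Lengths are in m, angles in rad, forces in N, time in s.
With the tool pointing down it reaches from about 0.3 to 0.775 m from the base axis. Payload 14.6 kg.
Tool frame: the origin (TCP) lies on the centre line of the jaws, within the pads' length; the fingertips stand 19 mm ahead of it and the grasp point (between the pads) is the TCP (ctrl.tip_reach is the distance from the TCP to the fingertips, in m); x points along the fingers, y is the direction in which the jaws open and shut, and the axes are right-handed (so a half turn about x gives the same grasp; the last joint's range is limited). The gripper opens to 94 mm and grips with 3 to 60 N. Pads are 16 mm wide; open, the fingers measure 119 mm over their backs; the gripper's body (75 mm by 177 mm) begins 78 mm behind the grasp point.
Start: joints at [1.134, 0.3, 1.521, -0, 1.321, -0.067], TCP at [0.199, 0.513, 0.224] pointing down, gripper open.
Joint ranges: [-3.03, 3.03], [-0.79, 2.21], [0.23, 2.52], [-1.04, 4.18], [0, 3.07], [-2.55, 2.55]. Speed limits (rad/s): [2.22, 2.22, 2.57, 3.14, 3.14, 3.14].

## Interface

Orientations are given as [roll, pitch, yaw] about the fixed x, y, z axes, in that order (R = Rz(yaw) Ry(pitch) Rx(roll)).
In Python, from station import ctrl, optics, models gives the robot as it stands. The module is installed in compiled form; this text tells all that it offers.
- The arm moves only by the tool arm_command, never from a script. Its argument "deltas" is a list of rows, each an object with "translation": the shift along the tool's x, y, z in units of 25 mm (1.0 is 25 mm), a list of three; "turn": the turn, a rotation vector about the tool's x, y, z in units of 5 degrees (1.0 is 5 degrees), a list of three. In form: [{"translation": [x, y, z], "turn": [rx, ry, rz]}, ...]. A call has 1 to 12 rows; each row is the pose to reach, as a shift and turn from the pose commanded when the call began, along the tool's axes at that moment; what a row does not reach only later rows make up. A row lasts 1/12 s, in which the tool goes at most 41.7 mm and 7.16 degrees, less where a joint would pass 70% of its speed; a pose out of reach is approached as far as the arm can. A call with a gripper value outside its range is refused whole. "gripper" is the finger opening in mm, from 0 to 94, set as the call begins (left out, the last holds). The fingers move at their own pace and stop on an object; "force" is the grip in N (left out, the last holds). Time passes only in rows, so rows that repeat a pose let the fingers close. It gives the time, the measured TCP pose, the force and the opening at its end, in the units of the state.
- ctrl.get_obs(): the state, without advancing time (a new reading comes with each control period).
- optics.camera(name): name is "scene" or "top"; returns the picture (480x640x3 uint8, red, green, blue); there is no depth.
- optics.get_calibration(name): a dict with "K" (3x3 intrinsics, pixels), "k1" (the pictures are not rectified: a ray, as slopes to the right and down, at radius r is drawn at 1 + k1 r^2 times it, then the intrinsics apply), "origin" and "orientation" of the camera in the world. Camera axes: x right, y down, z forward; pixel columns grow to the right and rows downward; lengths in m; the calibration is good to about 2 mm. A picture is of the moment at which its call begins. get_calibration takes no time and is no camera call.
- ctrl.hand_in(): hands the job in, once; it reports no verdict.
Trained networks look in the newest picture that a camera, given by its name, has taken for a name from the list of things; names that differ only in an ending like _2 or _b are one class to them, and where a whole thing is asked for, a point or a joint stands for the part that bears it (a point fixed in the world has none). Each returns a list of dicts, best first, with "score" (0 to 1); they miss things now and then, are a little off and sometimes report something else, mostly with a low value. They report only what shows in the picture. A call takes as long as a camera call.
- models.look_for(target, camera): "box" ([left, top, right, bottom] in pixels, round what is visible of it).
- models.cut_out(target, camera): "pixels" (480x640 bool, what is visible of it) and "box" ([left, top, right, bottom] in pixels, round what is visible of it).
- models.mark_of(target, camera): "at" ([column, row] in pixels: a listed point, or the origin of a listed thing).
The state is a dict: "time_s": time; "qpos": joint angles; "joint_vel": joint speeds; "tau": joint torques, N m; "ee_pos": TCP position; "eef_rot": TCP orientation; "force": force on the tool from outside, world axes, zero at the start; "moment": the same for the moment, N m; "grip_width": finger opening in m.
Only numpy, scipy, OpenCV 4.12 (cv2) and the standard library are available. Lean on these libraries where they do the work, as an engineer would, in place of code of your own. Each camera call takes 0.05 s, during which the arm holds its last target.

## Working session

There is one attempt and no reset: what is moved stays moved. The work goes in short steps, Python scripts to look and compute and a tool call to move; the robot and the scene stay as the last step left them, time stands still between calls to the robot, and variables do not carry over. Pictures are saved under pics/ and viewed, and the job is handed in when it is done.

Besides the shell and the picture viewer there is one more tool, called after ">>>" as a command line: name --argument value ..., lists and objects as JSON in quotes. arm_command: Moves the arm, as the interface text tells. Its arguments: {"type":"object","properties":{"deltas":{"type":"array"},"gripper":{"type":"number"},"force":{"type":"number"}},"required":["deltas"]}

```bash
mkdir -p pics; ls
python3 - <<'E'
from station import ctrl,optics,models
import cv2
print(ctrl.get_obs())
for n in("scene","top"):
    im=optics.camera(n); cv2.imwrite(f"pics/{n}0.png",im[:,:,::-1]); print(n,optics.get_calibration(n))
E
```

```text
pics
{'time_s': 0.0, 'qpos': array([ 1.13439811e+00,  3.00465995e-01,  1.52158292e+00,  6.06734146e-05,
        1.32069097e+00, -6.66149075e-02]), 'joint_vel': array([-5.39364347e-05,  6.72509563e-05,  1.74439952e-04,  2.53943549e-04,
       -5.94993007e-04,  5.84244549e-05]), 'tau': array([-9.05595675e-05, -5.31807411e+01, -3.52734840e+01,  7.07485923e-02,
        2.43849086e-02, -1.08827867e-04]), 'ee_pos': array([0.19867281, 0.51260766, 0.22388834]), 'eef_rot': array([-1.68859286,  1.56964759, -2.05839121]), 'force': array([-0.16758257, -1.01025731, -0.59938133]), 'moment': array([-0.01852721,  0.00089227, -0.01238779]), 'grip_width': 0.09414206433085284}
scene {'K': array([[506.97181718,   0.        , 311.63455295],
       [  0.        , 506.97181718, 234.02610107],
       [  0.        ,   0.        ,   1.        ]]), 'k1': 0.016546895475273014, 'origin': array([ 0.81742259, -0.66219229,  1.11385131]), 'orientation': array([-2.52114401,  0.00945435,  0.46125891])}
top {'K': array([[573.95186431,   0.        , 315.12983758],
       [  0.        , 573.95186431, 238.79264705],
       [  0.        ,   0.        ,   1.        ]]), 'k1': 0.013481241672044666, 'origin': array([ 0.10319944, -0.0035128 ,  1.84065739]), 'orientation': array([-2.91641147e+00, -2.61721399e-03, -1.56657975e+00])}
```

View pics/scene0.png

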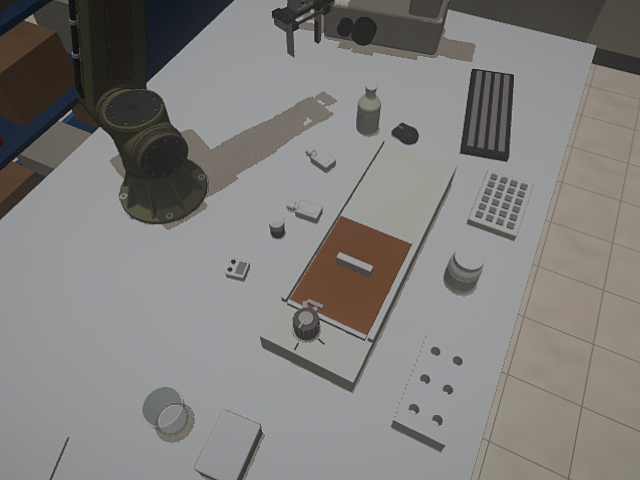

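View pics/top0.png

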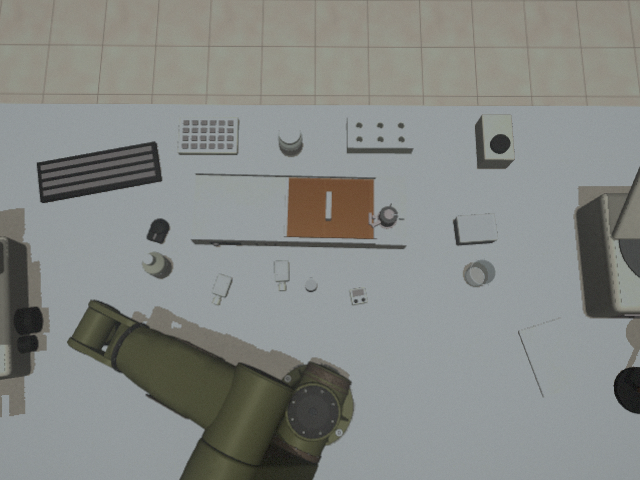

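```bash
cat > h.py <<'E'
from station import ctrl,optics,models
import numpy as np,cv2
from scipy.spatial.transform import Rotation as Ro
C={n:optics.get_calibration(n) for n in("scene","top")}
def ray(n,p):
    c=C[n]; K=c["K"]; d=np.array([(p[0]-K[0,2])/K[0,0],(p[1]-K[1,2])/K[1,1]])
    u=d.copy()
    for _ in range(20): u=d/(1+c["k1"]*(u@u))
    return Ro.from_euler("xyz",c["orientation"]).apply([u[0],u[1],1.])
def p2w(n,p,z):
    r=ray(n,p); o=C[n]["origin"]; return o+r*(z-o[2])/r[2]
def w2p(n,X):
    c=C[n]; X=np.atleast_2d(X); v=Ro.from_euler("xyz",c["orientation"]).inv().apply(X-c["origin"])
    u=v[:,:2]/v[:,2:]; u=u*(1+c["k1"]*(u**2).sum(1,keepdims=True))
    return u*c["K"][0,0]+c["K"][:2,2]
def tri(pt):
    A=[];b=[]
    M=np.zeros((3,3));v=np.zeros(3)
    for n,p in pt.items():
        r=ray(n,p);r/=np.linalg.norm(r);P=np.eye(3)-np.outer(r,r);M+=P;v+=P@C[n]["origin"]
    return np.linalg.solve(M,v)
def delta(pos,rpy_or_R,obs=None,cmd=None):
    "tool-frame units from cmd pose (pos,R) to target"
    p0,R0=cmd
    R=rpy_or_R
    return R0.inv().apply(np.array(pos)-p0)/0.025,(R0.inv()*R).as_rotvec()/np.radians(5)
def cur():
    o=ctrl.get_obs(); return o["ee_pos"],Ro.from_euler("xyz",o["eef_rot"])
def save(n,f,box=None,s=1):
    im=optics.camera(n)[:,:,::-1].copy()
    if box: im=im[box[1]:box[3],box[0]:box[2]]
    if s!=1: im=cv2.resize(im,None,fx=s,fy=s,interpolation=cv2.INTER_CUBIC)
    cv2.imwrite("pics/"+f,im)
E
python3 - <<'E'
from h import *
save("scene","s1.png",(220,80,520,380),2)
save("top","t1.png",(130,110,430,310),2.6)
for t in["cabinet","window_handle","collar_grip","flask_bay","jar_bay","flask_a","jar_a","lens_case","bottle","timer","mouse","tip_box","beaker"]:
    for n in("scene","top"):
        print(t,n,[(np.round(d["at"],1).tolist(),round(d["score"],2)) for d in models.mark_of(t,n)][:4])
E
```

```text
cabinet scene [([352.0, 283.4], 0.89)]
cabinet top [([330.4, 213.8], 0.69)]
window_handle scene [([355.4, 262.0], 0.59)]
window_handle top [([327.9, 202.6], 0.95)]
collar_grip scene [([307.1, 318.3], 0.95)]
collar_grip top [([388.5, 215.0], 0.91)]
flask_bay scene []
flask_bay top [([328.8, 204.3], 0.24)]
jar_bay scene [([322.1, 162.4], 0.55)]
jar_bay top []
flask_a scene [([310.8, 211.1], 0.72), ([320.2, 164.2], 0.6)]
flask_a top [([279.5, 267.5], 0.71), ([222.1, 284.8], 0.66), ([161.5, 229.0], 0.59)]
jar_a scene []
jar_a top []
lens_case scene [([277.0, 231.3], 0.64)]
lens_case top [([307.8, 285.9], 0.69)]
bottle scene [([367.0, 128.3], 0.92), ([406.1, 136.9], 0.4)]
bottle top [([161.1, 265.1], 0.7), ([390.9, 217.2], 0.52)]
timer scene [([237.8, 270.9], 0.6)]
timer top [([358.7, 296.4], 0.71)]
mouse scene [([408.4, 140.3], 0.76), ([351.9, 283.1], 0.7)]
mouse top [([157.6, 230.4], 0.55)]
tip_box scene [([230.8, 454.8], 0.71)]
tip_box top [([470.3, 231.8], 0.87)]
beaker scene [([171.9, 422.0], 0.74)]
beaker top [([475.6, 275.5], 0.78)]
```

View pics/s1.png

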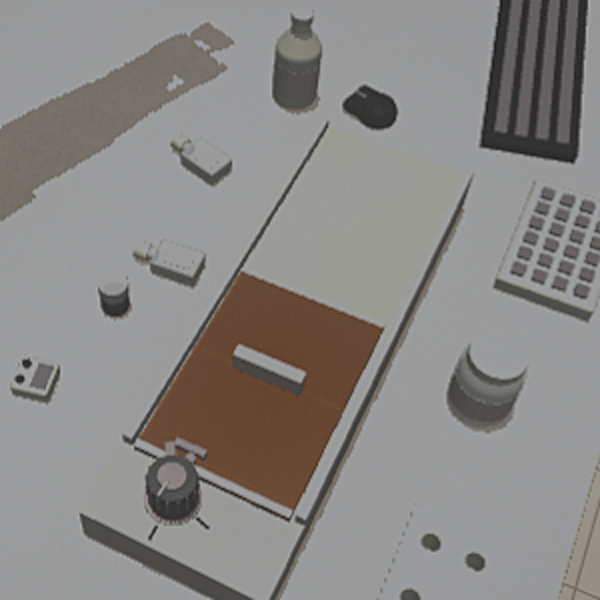

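View pics/t1.png

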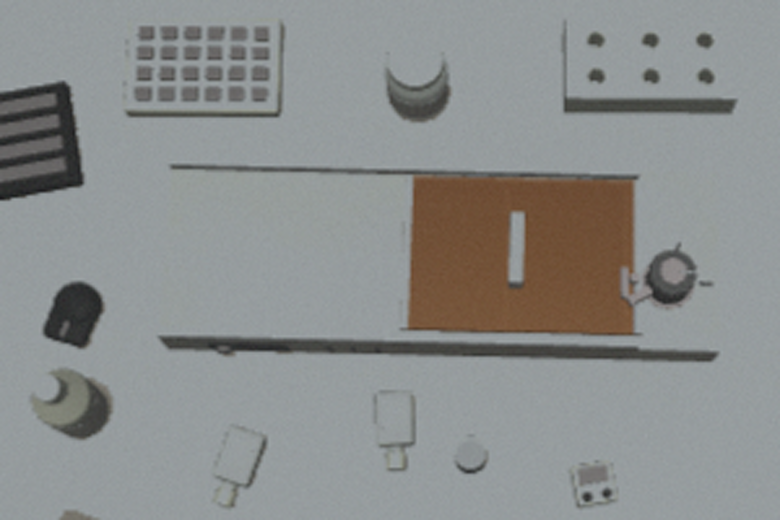

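Run:
```python
from h import *
for t,z in [("jar_a",0),("beaker",0),("bottle",0)]:
    for n in("scene","top"):
        print(t,n,[(np.round(d["box"]),round(d["score"],2)) for d in models.look_for(t,n)][:5])
f=lambda n,p,z:print(n,p,z,np.round(p2w(n,p,z),3))
# white thing
for z in(0,0.044,0.09):
  f("top",(130+386/2.6,110+70/2.6),z);f("top",(130+449/2.6,110+70/2.6),z);f("top",(130+418/2.6,110+121/2.6),z)
  f("scene",(220+450/2,80+400/2),z);f("scene",(220+522/2,80+385/2),z);f("scene",(220+484/2,80+426/2),z)
for t,z in [("window_handle",.092),("collar_grip",.107),("flask_a",0),("lens_case",0),("bottle",0),("timer",0),("mouse",0),("tip_box",0),("beaker",0),("cabinet",0)]:
    for n in("scene","top"):
        for d in models.mark_of(t,n)[:2]: print(t,n,np.round(p2w(n,d["at"],z),3),round(d["score"],2))
```

```text
jar_a scene []
jar_a top [(array([370., 207., 397., 227.]), 0.41)]
beaker scene [(array([390., 125., 420., 143.]), 0.73), (array([141., 387., 190., 438.]), 0.71), (array([270., 219., 285., 241.]), 0.29)]
beaker top [(array([347., 287., 366., 305.]), 0.72), (array([464., 258., 497., 286.]), 0.69)]
bottle scene [(array([359.,  86., 382., 134.]), 0.94)]
bottle top [(array([140., 250., 171., 281.]), 0.64)]
top (278.46153846153845, 136.92307692307693) 0 [0.882 0.121 0.   ]
top (302.6923076923077, 136.92307692307693) 0 [0.883 0.038 0.   ]
top (290.7692307692308, 156.53846153846155) 0 [0.811 0.077 0.   ]
scene (445.0, 280.0) 0 [0.82  0.066 0.   ]
scene (481.0, 272.5) 0 [0.895 0.127 0.   ]
scene (462.0, 293.0) 0 [0.869 0.049 0.   ]
top (278.46153846153845, 136.92307692307693) 0.044 [0.864 0.118 0.044]
top (302.6923076923077, 136.92307692307693) 0.044 [0.864 0.037 0.044]
top (290.7692307692308, 156.53846153846155) 0.044 [0.794 0.076 0.044]
scene (445.0, 280.0) 0.044 [0.82  0.037 0.044]
scene (481.0, 272.5) 0.044 [0.892 0.096 0.044]
scene (462.0, 293.0) 0.044 [0.867 0.021 0.044]
top (278.46153
[... 630 characters left out ...]
71
flask_a top [0.371 0.293 0.   ] 0.66
lens_case scene [0.365 0.013 0.   ] 0.64
lens_case top [0.369 0.016 0.   ] 0.69
bottle scene [0.428 0.491 0.   ] 0.92
bottle scene [0.553 0.508 0.   ] 0.4
bottle top [0.435 0.494 0.   ] 0.7
bottle top [ 0.6   -0.258  0.   ] 0.52
timer scene [ 0.335 -0.142  0.   ] 0.6
timer top [ 0.335 -0.147  0.   ] 0.71
mouse scene [0.564 0.497 0.   ] 0.76
mouse scene [ 0.613 -0.046  0.   ] 0.7
mouse top [0.551 0.513 0.   ] 0.55
tip_box scene [ 0.553 -0.527  0.   ] 0.71
tip_box top [ 0.551 -0.518  0.   ] 0.87
beaker scene [ 0.405 -0.527  0.   ] 0.74
beaker top [ 0.405 -0.527  0.   ] 0.78
cabinet scene [ 0.613 -0.046  0.   ] 0.89
cabinet top [ 0.61  -0.057  0.   ] 0.69
```

Run:
```python
from h import *
a=optics.camera("top")[:,:,::-1]; b=optics.camera("scene")[:,:,::-1]
k=np.zeros((480,640,3),np.uint8)
x=cv2.resize(a[190:240,355:420],(624,480),interpolation=cv2.INTER_CUBIC)
y=cv2.resize(b[290:360,270:350],(548,480),interpolation=cv2.INTER_CUBIC)
cv2.imwrite("pics/z1.png",cv2.resize(np.hstack([x,y]),None,fx=.68,fy=.68))
cv2.imwrite("pics/z2.png",cv2.resize(a[165:260,180:420],None,fx=3.3,fy=3.3,interpolation=cv2.INTER_CUBIC))
f=lambda q,z:np.round(p2w("top",(130+q[0]/2.6,110+q[1]/2.6),z),4)
print("back rail",f((170,165),.078),f((637,177),.078))
print("front rail",f((162,338),.078),f((718,354),.062))
print("window",f((414,177),.072),f((635,181),.072),f((633,334),.072),f((408,328),.072))
print("handle",f((517,212),.104),f((516,283),.104))
for n in("top","scene"):
  d=models.cut_out("cabinet",n)[0]; m=d["pixels"].astype(np.uint8); print(n,d["score"],d["box"])
  c=max(cv2.findContours(m,0,2)[0],key=cv2.contourArea); print(cv2.approxPolyDP(c,4,True)[:,0].tolist())
```

```text
back rail [0.7216 0.3813 0.078 ] [ 0.709  -0.1989  0.078 ]
front rail [0.5012 0.3799 0.078 ] [ 0.4881 -0.2951  0.062 ]
window [0.7097 0.0783 0.072 ] [ 0.7058 -0.197   0.072 ] [ 0.5103 -0.1909  0.072 ] [0.5165 0.0829 0.072 ]
handle [ 0.6546 -0.0491  0.104 ] [ 0.5653 -0.0478  0.104 ]
top 0.58 [192.8, 169.5, 407.5, 246.3]
[[196, 171], [191, 236], [196, 243], [383, 248], [406, 243], [404, 176]]
scene 0.88 [260.0, 139.3, 456.0, 389.4]
[[382, 138], [260, 335], [264, 349], [348, 391], [455, 168], [387, 145]]
```

View pics/z1.png

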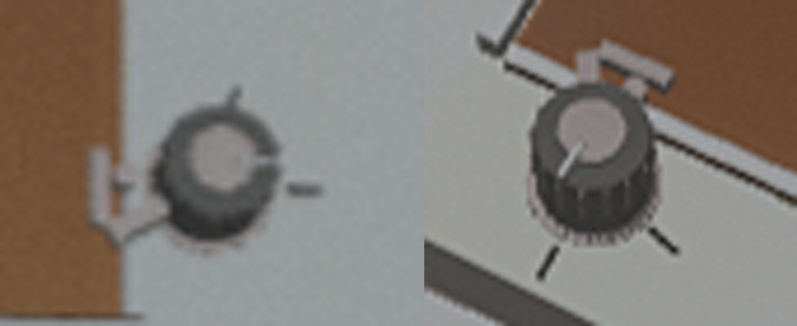

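View pics/z2.png

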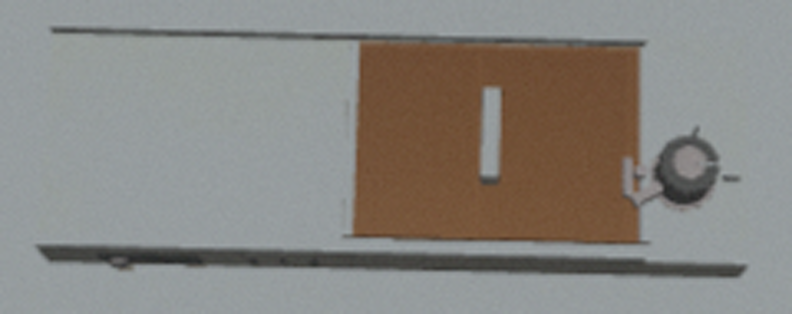

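```bash
cat >> h.py <<'E'
YAW=-0.019; O=np.array([0.610,-0.048,0])
def Rd(th): 
    c,s=np.cos(th),np.sin(th); return Ro.from_matrix(np.array([[0,c,s],[0,s,-c],[-1,0,0]]))
def go(pos,th):
    p,R=cur(); t,r=delta(pos,Rd(th),cmd=(p,R)); print("from",np.round(p,4),"th",round(theta(R),3),"-> T",np.round(t,2),"turn",np.round(r,2)," steps",np.round([np.linalg.norm(t)*25/41.7,np.linalg.norm(r)*5/7.16],1))
def theta(R): y=R.as_matrix()[:,1]; return np.arctan2(y[1],y[0])
def cab(x,y,z=0): c,s=np.cos(YAW),np.sin(YAW); return O+np.array([c*x-s*y,s*x+c*y,z])
def tocab(X): c,s=np.cos(YAW),np.sin(YAW); d=np.array(X)-O; return np.array([c*d[0]+s*d[1],-s*d[0]+c*d[1],d[2]])
E
python3 - <<'E'
from h import *
def m(t,n): return models.mark_of(t,n)[0]["at"]
optics.camera("scene");optics.camera("top")
for t in("collar_grip","window_handle"): 
    X=tri({n:m(t,n) for n in C});print(t,X,tocab(X),[w2p(n,X)-m(t,n) for n in C])
# collar top circle in top image
print(p2w("top",(355+220/624*65/.68*1,190+158/480*50/.68),.114))
print(p2w("scene",(270+(592-424)/.68/548*80,290+130/.68/480*70),.114))
print(ctrl.get_obs()["qpos"], theta(cur()[1]))
go([.579,-.232,.2],0)
E
```

```text
collar_grip [ 0.57515069 -0.23714482  0.09037907] [-0.03124948 -0.18977278  0.09037907] [array([[-2.38431976,  0.73819282]]), array([[-1.16490075, -1.29399288]])]
window_handle [ 0.61627695 -0.05263686  0.10941822] [ 0.00636391 -0.00451676  0.10941822] [array([[ 0.47673875, -0.14193746]]), array([[0.22147663, 0.29633908]])]
[ 0.57847323 -0.23536595  0.114     ]
[ 0.57951617 -0.23187574  0.114     ]
[ 1.13442676e+00  2.99889851e-01  1.52098380e+00  3.50431155e-06
  1.32071425e+00 -6.65776364e-02] 1.201003525666088
from [0.1988 0.5128 0.2245] th 1.201 -> T [  0.98 -22.28  24.95] turn [13.76 -0.   -0.  ]  steps [20.1  9.6]
```

Run:
```python
from h import *
go([.579,-.234,.2],-0.4)
```

```text
from [0.1988 0.5128 0.2245] th 1.201 -> T [  0.98 -22.36  24.98] turn [18.35 -0.   -0.  ]  steps [20.1 12.8]
```

>>> arm_command --deltas '[{"translation": [0.3,-4,5],"turn": [3,0,0]},{"translation": [0.5,-11,12.5],"turn": [9,0,0]},{"translation": [0.98,-22.36,24.98],"turn": [18.35,0,0]},{"translation": [0.98,-22.36,24.98],"turn": [18.35,0,0]},{"translation": [0.98,-22.36,24.98],"turn": [18.35,0,0]},{"translation": [0.98,-22.36,24.98],"turn": [18.35,0,0]},{"translation": [0.98,-22.36,24.98],"turn": [18.35,0,0]},{"translation": [0.98,-22.36,24.98],"turn": [18.35,0,0]},{"translation": [0.98,-22.36,24.98],"turn": [18.35,0,0]},{"translation": [0.98,-22.36,24.98],"turn": [18.35,0,0]},{"translation": [0.98,-22.36,24.98],"turn": [18.35,0,0]},{"translation": [0.98,-22.36,24.98],"turn": [18.35,0,0]}]' --gripper 94

```text
time_s: 4.5
ee_pos: [0.427, 0.0659, 0.2098]
eef_rot: [1.979, 1.57, 0.102]
force: [0.2, 0.7, -0.0]
grip_width: 0.0944
```

Run:
```python
from h import *
go([.579,-.234,.2],-0.4)
```

```text
from [0.427  0.0659 0.2098] th -0.305 -> T [0.4  9.41 9.61] turn [ 1.09 -0.   -0.01]  steps [8.1 0.8]
```

>>> arm_command --deltas '[{"translation": [0.4,9.41,9.61],"turn": [1.09,0,0]},{"translation": [0.4,9.41,9.61],"turn": [1.09,0,0]},{"translation": [0.4,9.41,9.61],"turn": [1.09,0,0]},{"translation": [0.4,9.41,9.61],"turn": [1.09,0,0]},{"translation": [0.4,9.41,9.61],"turn": [1.09,0,0]},{"translation": [0.4,9.41,9.61],"turn": [1.09,0,0]},{"translation": [0.4,9.41,9.61],"turn": [1.09,0,0]},{"translation": [0.4,9.41,9.61],"turn": [1.09,0,0]},{"translation": [0.4,9.41,9.61],"turn": [1.09,0,0]},{"translation": [0.4,9.41,9.61],"turn": [1.09,0,0]},{"translation": [0.4,9.41,9.61],"turn": [1.09,0,0]},{"translation": [0.4,9.41,9.61],"turn": [1.09,0,0]}]'

```text
time_s: 5.5
ee_pos: [0.5803, -0.2298, 0.1998]
eef_rot: [2.512, 1.571, 0.548]
force: [-0.5, -0.9, -0.2]
grip_width: 0.0938
```

Run:
```python
from h import *
go([.579,-.234,.107],-0.4)
save("scene","s2.png",(200,180,500,400),2.6)
save("top","t2.png",(180,100,480,320),2.6)
```

```text
from [ 0.5803 -0.2298  0.1998] th -0.393 -> T [3.71 0.02 0.18] turn [ 0.08 -0.   -0.  ]  steps [2.2 0.1]
```

View pics/s2.png

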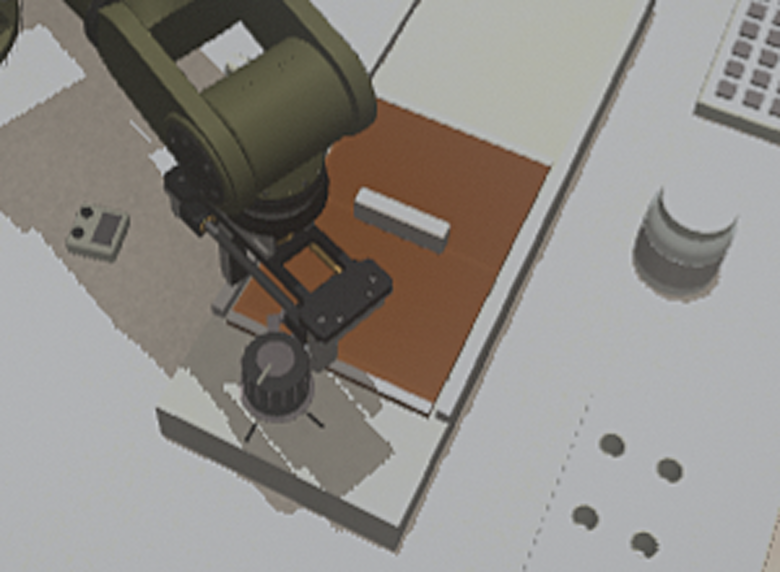

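View pics/t2.png

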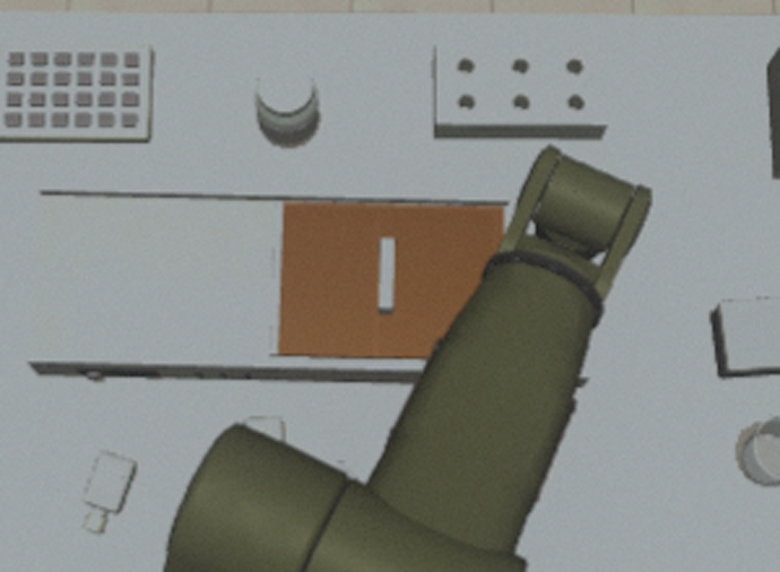

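>>> arm_command --deltas '[{"translation": [1.2,0.02,0.18],"turn": [0.08,0,0]},{"translation": [2.5,0.02,0.18],"turn": [0.08,0,0]},{"translation": [3.3,0.02,0.18],"turn": [0.08,0,0]},{"translation": [3.71,0.02,0.18],"turn": [0.08,0,0]},{"translation": [3.71,0.02,0.18],"turn": [0.08,0,0]},{"translation": [3.71,0.02,0.18],"turn": [0.08,0,0]}]'

```text
time_s: 6.1
ee_pos: [0.5796, -0.235, 0.1079]
eef_rot: [1.538, 1.57, -0.434]
force: [-0.7, -0.1, -0.4]
grip_width: 0.0938
```

>>> arm_command --deltas '[{"translation": [0,0,0],"turn": [0,0,0]},{"translation": [0,0,0],"turn": [0,0,0]},{"translation": [0,0,0],"turn": [0,0,0]},{"translation": [0,0,0],"turn": [0,0,0]},{"translation": [0,0,0],"turn": [0,0,0]},{"translation": [0,0,0],"turn": [0,0,0]},{"translation": [0,0,0],"turn": [0,0,0]},{"translation": [0,0,0],"turn": [0,0,0]}]' --gripper 40 --force 20

```text
time_s: 6.77
ee_pos: [0.5779, -0.2347, 0.1069]
eef_rot: [-1.57, 1.567, 2.741]
force: [-12.9, 4.1, 8.2]
grip_width: 0.0555
```

Run:
```python
from h import *
o=ctrl.get_obs(); print(o)
```

```text
{'time_s': 6.7667, 'qpos': array([-4.44393965e-01,  5.75932664e-01,  1.41134585e+00, -1.94745410e-04,
        1.15835325e+00, -4.32891112e-02]), 'joint_vel': array([ 0.00058454,  0.00125062,  0.0008669 , -0.00080704, -0.00114759,
        0.00027055]), 'tau': array([ 9.06656322e-03, -6.20967150e+01, -3.59116781e+01,  2.69734673e-01,
       -3.50706764e+00,  2.73706752e-02]), 'ee_pos': array([ 0.57794338, -0.23470562,  0.10689907]), 'eef_rot': array([-1.5700205 ,  1.56675329,  2.74134205]), 'force': array([-12.86890136,   4.10170649,   8.16037312]), 'moment': array([0.92948524, 2.46767573, 0.05378113]), 'grip_width': 0.055493034462580214}
```

>>> arm_command --deltas '[{"translation": [0,-0.07,0],"turn": [0,0,0]},{"translation": [0,-0.07,0],"turn": [0,0,0]},{"translation": [0,-0.07,0],"turn": [0,0,0]}]'

```text
time_s: 7.02
ee_pos: [0.5777, -0.2346, 0.1069]
eef_rot: [1.436, 1.571, -0.536]
force: [0.2, 0.2, 1.8]
grip_width: 0.0557
```

>>> arm_command --deltas '[{"translation": [0,0,0],"turn": [-1.2,0,0]},{"translation": [0,0,0],"turn": [-2.6,0,0]},{"translation": [0,0,0],"turn": [-4,0,0]},{"translation": [0,0,0],"turn": [-5.4,0,0]},{"translation": [0,0,0],"turn": [-6.8,0,0]},{"translation": [0,0,0],"turn": [-8.2,0,0]},{"translation": [0,0,0],"turn": [-9.6,0,0]},{"translation": [0,0,0],"turn": [-11,0,0]},{"translation": [0,0,0],"turn": [-12.4,0,0]},{"translation": [0,0,0],"turn": [-13.7,0,0]},{"translation": [0,0,0],"turn": [-14.9,0,0]},{"translation": [0,0,0],"turn": [-14.9,0,0]}]'

```text
time_s: 8.02
ee_pos: [0.579, -0.2343, 0.107]
eef_rot: [0.54, 1.567, -0.125]
force: [11.7, 1.9, -3.0]
grip_width: 0.0556
```

>>> arm_command --deltas '[{"translation": [0,0,0],"turn": [0,0,0]},{"translation": [0,0,0],"turn": [0,0,0]}]'

```text
time_s: 8.18
ee_pos: [0.579, -0.2343, 0.107]
eef_rot: [0.54, 1.567, -0.131]
force: [11.2, 2.1, -3.2]
grip_width: 0.0557
```

Run:
```python
from h import *
o=ctrl.get_obs(); print(o["force"],o["moment"],o["ee_pos"],o["grip_width"],o["qpos"],theta(cur()[1]))
```

```text
[11.21449286  2.1018423  -3.19408369] [ 0.01279323 -1.78302065  0.06025643] [ 0.57900543 -0.23428831  0.10700481] 0.055713752599710016 [-4.43542317e-01  5.73741216e-01  1.41455369e+00  1.12087346e-03
  1.15013008e+00 -1.34376063e+00] 0.8997646501912627
```

>>> arm_command --deltas '[{"translation": [0,0,0],"turn": [0,0,0]},{"translation": [0,0,0],"turn": [0,0,0]},{"translation": [0,0,0],"turn": [0,0,0]},{"translation": [0,0,0],"turn": [0,0,0]},{"translation": [0,0,0],"turn": [0,0,0]},{"translation": [-1,0,0],"turn": [0,0,0]},{"translation": [-2.5,0,0],"turn": [0,0,0]},{"translation": [-2.5,0,0],"turn": [0,0,0]},{"translation": [-2.5,0,0],"turn": [0,0,0]}]' --gripper 94

```text
time_s: 8.93
ee_pos: [0.5783, -0.235, 0.1715]
eef_rot: [0.217, 1.567, -0.455]
force: [0.1, -0.1, -0.4]
grip_width: 0.0938
```

Run:
```python
from h import *
o=ctrl.get_obs(); print(o["force"],o["grip_width"])
go([.612,-.048,.17],1.552)
save("scene","s3.png",(200,180,500,400),2.6)
```

```text
[ 0.1303804  -0.11583839 -0.35072895] 0.0938327500201904
from [ 0.5783 -0.235   0.1715] th 0.899 -> T [ 0.05  6.69 -3.6 ] turn [-7.48  0.05  0.01]  steps [4.6 5.2]
```

View pics/s3.png

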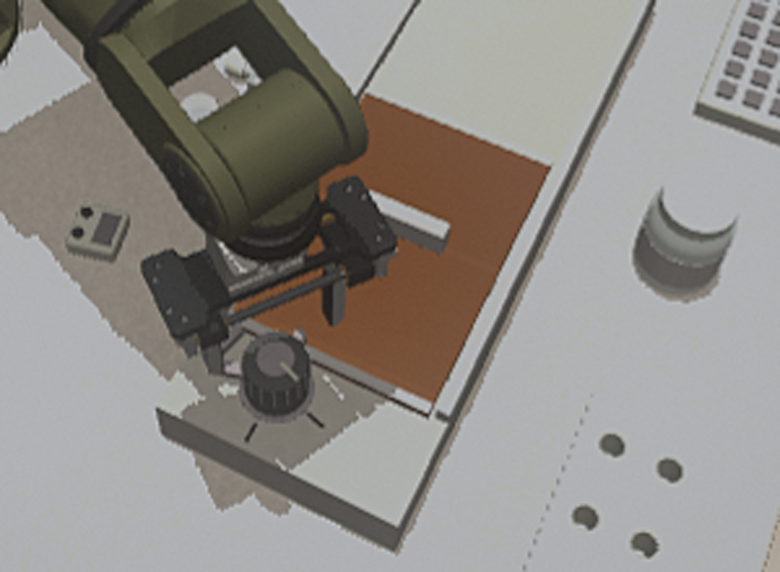

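>>> arm_command --deltas '[{"translation": [0,2.2,-1.2],"turn": [-2.5,0,0]},{"translation": [0,4.4,-2.4],"turn": [-5,0,0]},{"translation": [0.05,6.69,-3.6],"turn": [-7.48,0,0]},{"translation": [0.05,6.69,-3.6],"turn": [-7.48,0,0]},{"translation": [0.05,6.69,-3.6],"turn": [-7.48,0,0]},{"translation": [0.05,6.69,-3.6],"turn": [-7.48,0,0]},{"translation": [0.05,6.69,-3.6],"turn": [-7.48,0,0]},{"translation": [0.05,6.69,-3.6],"turn": [-7.48,0,0]},{"translation": [0.05,6.69,-3.6],"turn": [-7.48,0,0]}]'

```text
time_s: 9.73
ee_pos: [0.6109, -0.0484, 0.1673]
eef_rot: [3.114, 1.57, 3.093]
force: [0.5, -0.3, -0.2]
grip_width: 0.0939
```

Run:
```python
from h import *
go([.611,-.048,.097],1.552)
```

```text
from [ 0.6109 -0.0484  0.1673] th 1.549 -> T [2.81 0.02 0.01] turn [-0.03 -0.01 -0.  ]  steps [1.7 0. ]
```

>>> arm_command --deltas '[{"translation": [1.2,0,0],"turn": [0,0,0]},{"translation": [2.3,0,0],"turn": [0,0,0]},{"translation": [2.8,0,0],"turn": [0,0,0]},{"translation": [2.8,0,0],"turn": [0,0,0]},{"translation": [2.8,0,0],"turn": [0,0,0]}]'

```text
time_s: 10.15
ee_pos: [0.6113, -0.0481, 0.0984]
eef_rot: [3.079, 1.57, 3.059]
force: [0.6, 0.7, 0.3]
grip_width: 0.094
```

>>> arm_command --deltas '[{"translation": [0,0,0],"turn": [0,0,0]},{"translation": [0,0,0],"turn": [0,0,0]},{"translation": [0,0,0],"turn": [0,0,0]},{"translation": [0,0,0],"turn": [0,0,0]},{"translation": [0,0,0],"turn": [0,0,0]},{"translation": [0,0,0],"turn": [0,0,0]},{"translation": [0,0,0],"turn": [0,0,0]},{"translation": [0,0,0],"turn": [0,0,0]},{"translation": [0,0,0],"turn": [0,0,0]}]' --gripper 5 --force 15

```text
time_s: 10.9
ee_pos: [0.6112, -0.0476, 0.098]
eef_rot: [-3.109, 1.571, -3.128]
force: [-0.1, -0.1, 0.6]
grip_width: 0.0373
```

Run:
```python
from h import *
o=ctrl.get_obs(); print(o["force"],o["grip_width"])
p,R=cur(); c,s=np.cos(YAW),np.sin(YAW)
go(p+.291*np.array([-s,c,0]),theta(R))
```

```text
[-0.07923103 -0.14558747  0.59123029] 0.037277680243922175
from [ 0.6112 -0.0476  0.098 ] th 1.552 -> T [-0.   11.64  0.  ] turn [-0. -0.  0.]  steps [7. 0.]
```

Still closing; continue.

>>> arm_command --deltas '[{"translation": [0,0,0],"turn": [0,0,0]},{"translation": [0,0,0],"turn": [0,0,0]},{"translation": [0,0,0],"turn": [0,0,0]},{"translation": [0,0,0],"turn": [0,0,0]},{"translation": [0,0,0],"turn": [0,0,0]},{"translation": [0,0,0],"turn": [0,0,0]}]'

```text
time_s: 11.4
ee_pos: [0.6112, -0.0471, 0.098]
eef_rot: [1.672, 1.57, 1.653]
force: [0.5, 5.9, 0.9]
grip_width: 0.0176
```

>>> arm_command --deltas '[{"translation": [0,0.4,0],"turn": [0,0,0]},{"translation": [0,1.2,0],"turn": [0,0,0]},{"translation": [0,2.2,0],"turn": [0,0,0]},{"translation": [0,3.2,0],"turn": [0,0,0]},{"translation": [0,4.2,0],"turn": [0,0,0]},{"translation": [0,5.2,0],"turn": [0,0,0]},{"translation": [0,6.2,0],"turn": [0,0,0]},{"translation": [0,7.2,0],"turn": [0,0,0]},{"translation": [0,8.2,0],"turn": [0,0,0]},{"translation": [0,9.2,0],"turn": [0,0,0]},{"translation": [0,9.8,0],"turn": [0,0,0]},{"translation": [0,10,0],"turn": [0,0,0]}]'

```text
time_s: 12.4
ee_pos: [0.616, 0.2046, 0.098]
eef_rot: [-0.027, 1.57, -0.044]
force: [3.5, -2.2, -0.8]
grip_width: 0.0177
```

Run:
```python
from h import *
o=ctrl.get_obs(); print(o["force"],o["moment"],o["grip_width"],o["ee_pos"])
```

```text
[ 3.46218318 -2.168936   -0.84442936] [-0.18717271 -0.39792131 -0.04964967] 0.017718163854817538 [0.61603379 0.20462049 0.09797791]
```

>>> arm_command --deltas '[{"translation": [0,0.7,0.02],"turn": [0,0,0]},{"translation": [0,1.3,0.03],"turn": [0,0,0]},{"translation": [0,1.6,0.04],"turn": [0,0,0]},{"translation": [0,1.7,0.04],"turn": [0,0,0]},{"translation": [0,1.75,0.04],"turn": [0,0,0]},{"translation": [0,1.8,0.04],"turn": [0,0,0]},{"translation": [0,1.8,0.04],"turn": [0,0,0]}]'

```text
time_s: 12.98
ee_pos: [0.617, 0.2432, 0.0979]
eef_rot: [-2.123, 1.563, -2.144]
force: [-13.6, -25.7, 9.9]
grip_width: 0.0181
```

>>> arm_command --deltas '[{"translation": [0,-0.15,0],"turn": [0,0,0]},{"translation": [0,-0.2,0],"turn": [0,0,0]},{"translation": [0,-0.2,0],"turn": [0,0,0]}]'

```text
time_s: 13.23
ee_pos: [0.617, 0.2417, 0.0979]
eef_rot: [-2.852, 1.569, -2.871]
force: [-5.9, -1.2, 2.7]
grip_width: 0.0182
```

>>> arm_command --deltas '[{"translation": [0,0,0],"turn": [0,0,0]},{"translation": [0,0,0],"turn": [0,0,0]},{"translation": [0,0,0],"turn": [0,0,0]},{"translation": [0,0,0],"turn": [0,0,0]},{"translation": [0,0,0],"turn": [0,0,0]},{"translation": [-1,0,0],"turn": [0,0,0]},{"translation": [-2,0,0],"turn": [0,0,0]},{"translation": [-3,0,0],"turn": [0,0,0]},{"translation": [-4,0,0],"turn": [0,0,0]},{"translation": [-4,0,0],"turn": [0,0,0]}]' --gripper 75

```text
time_s: 14.07
ee_pos: [0.6192, 0.2428, 0.2038]
eef_rot: [0.332, 1.563, 0.313]
force: [0.2, 0.4, 1.9]
grip_width: 0.0746
```

Run:
```python
from h import *
o=ctrl.get_obs(); print(o["force"],o["grip_width"],o["ee_pos"])
save("scene","s4.png",(200,80,500,400),1.85)
save("top","t4.png",(130,110,430,310),2.6)
for t,z in [("window_handle",.092),("flask_a",0),("jar_a",0),("flask_bay",.012),("jar_bay",.012)]:
    for n in("scene","top"):
        for d in models.mark_of(t,n)[:3]: print(t,n,d["at"],np.round(p2w(n,d["at"],z),3),round(d["score"],2))
```

```text
[0.19955334 0.40173986 1.87199602] 0.07455548875346889 [0.61916192 0.24277846 0.20375735]
window_handle scene [397.9, 181.4] [0.614 0.243 0.092] 0.64
flask_a scene [310.6, 212.8] [0.419 0.11  0.   ] 0.86
flask_a scene [319.8, 163.6] [0.36  0.289 0.   ] 0.78
flask_a top [221.0, 290.2] [0.354 0.296 0.   ] 0.73
flask_a top [279.8, 267.8] [0.428 0.108 0.   ] 0.61
jar_a scene [368.1, 129.5] [0.433 0.488 0.   ] 0.29
jar_a top [330.4, 212.2] [ 0.616 -0.057  0.   ] 0.65
flask_bay scene [337.1, 303.0] [ 0.605 -0.119  0.012] 0.87
flask_bay top [343.4, 214.8] [ 0.604 -0.099  0.012] 0.9
jar_bay scene [365.6, 258.8] [0.618 0.029 0.012] 0.7
jar_bay top [304.4, 210.5] [0.618 0.029 0.012] 0.78
jar_bay top [280.4, 269.6] [0.42  0.105 0.012] 0.62
```

View pics/s4.png

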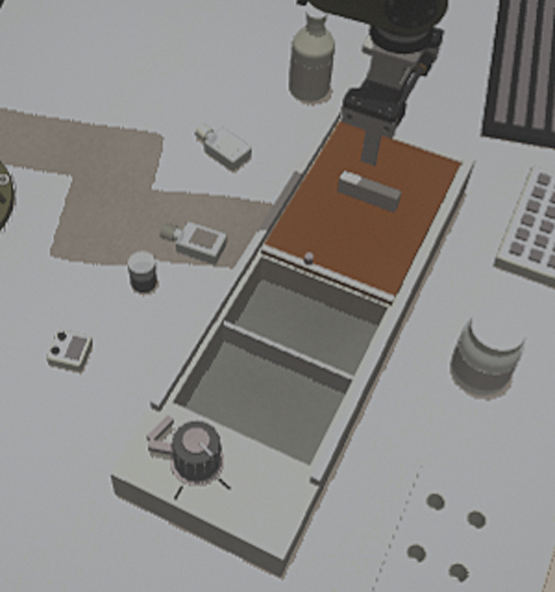

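View pics/t4.png

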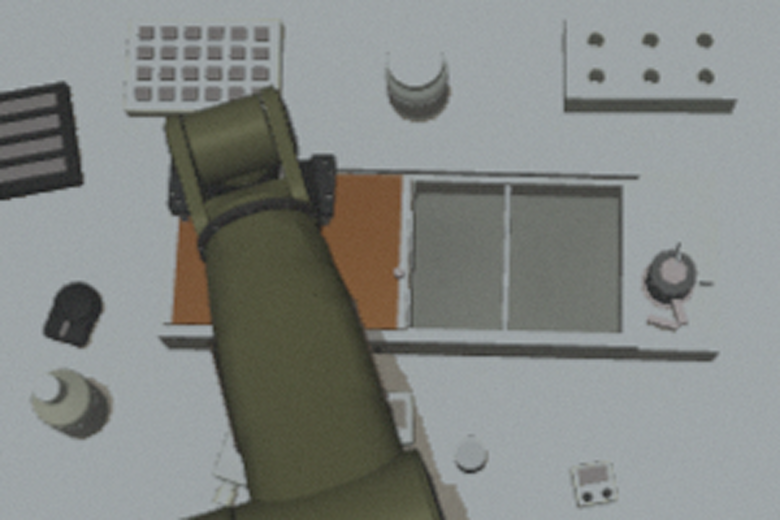

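```bash
cat >> h.py <<'E'
from scipy.optimize import minimize
BOX=np.array([[x,y,z] for x in(-.033,.033) for y in(-.023,.023) for z in(0,.026)])
a=np.linspace(0,2*np.pi,12,endpoint=False)
CAP=np.array([[x,.012*np.cos(t),.013+.012*np.sin(t)] for x in(.045,.063) for t in a])
NECK=np.array([[x,.008*np.cos(t),.013+.008*np.sin(t)] for x in(.033,.046) for t in a])
def sil(n,x,y,th,z=0,S=8,off=(0,0),shape=(480,640)):
    im=np.zeros(shape,np.uint8); R=Ro.from_euler("z",th)
    for P in(BOX,CAP,NECK):
        q=w2p(n,R.apply(P)+[x,y,z])-np.array(off)
        cv2.fillPoly(im,[cv2.convexHull(((q*S+S/2-.5)).round().astype(np.int32))],1)
    return im
def fitflask(ms,x,y,th,z=0):
    "ms: {cam: mask}"
    pre={}
    for n,m in ms.items():
        r,c=np.where(m); o=(max(c.min()-15,0),max(r.min()-15,0)); sub=m[o[1]:r.max()+16,o[0]:c.max()+16].astype(np.uint8)
        pre[n]=(o,cv2.resize(sub,None,fx=8,fy=8,interpolation=cv2.INTER_LINEAR))
    def cost(v):
        s=0
        for n,(o,m) in pre.items():
            k=sil(n,v[0],v[1],v[2]*10,z,8,o,m.shape); s+=1-(k&m).sum()/max((k|m).sum(),1)
        return s
    best=None
    for dt in(-.3,0,.3):
        v0=np.array([x,y,(th+dt)/10])
        r=minimize(cost,v0,method="Nelder-Mead",options=dict(initial_simplex=v0+np.array([[0,0,0],[.01,0,0],[0,.01,0],[0,0,.03]]),maxiter=300,xatol=1e-5,fatol=1e-5))
        if best is None or r.fun<best.fun: best=r
    return np.array([best.x[0],best.x[1],best.x[2]*10]),best.fun/len(ms)
E
python3 - <<'E'
from h import *
f=lambda q,z:np.round(tocab(p2w("top",(130+q[0]/2.6,110+q[1]/2.6),z)),4)
for q in[(413,184),(622,187),(621,332),(411,328),(503,250),(511,250)]: print(q,f(q,.062 if abs(q[0]-507)>9 else .052))
optics.camera("scene");optics.camera("top")
import pickle
M=models.cut_out("flask_a","scene"); print([(d["box"],d["score"],d["pixels"].sum()) for d in M])
pickle.dump([d["pixels"] for d in M],open("m.pkl","wb"))
for d in M[:2]:
    c=d["pixels"]; r,k=np.where(c); X=p2w("scene",(k.mean(),r.mean()),.013)
    for th in(3.14,-1.9): print(fitflask({"scene":c},X[0]+.01,X[1],th))
E
```

```text
(413, 184) [0.0915 0.1296 0.062 ]
(622, 187) [ 0.0938 -0.1319  0.062 ]
(621, 332) [-0.0925 -0.1311  0.062 ]
(411, 328) [-0.0936  0.1259  0.062 ]
(503, 250) [0.0112 0.0152 0.052 ]
(511, 250) [0.0115 0.0053 0.052 ]
[([287.6, 201.2, 325.0, 226.2], 0.93, np.int64(532)), ([302.1, 144.7, 336.4, 173.3], 0.89, np.int64(488))]
(array([0.41536834, 0.10264735, 3.20138718]), np.float64(0.08597247782019946))
(array([ 0.41507149,  0.10278865, -3.077788  ]), np.float64(0.08865889053173426))
(array([0.3649452 , 0.29474121, 2.77347939]), np.float64(0.06275489235243903))
(array([ 0.364939  ,  0.29472171, -3.51001095]), np.float64(0.06275489235243903))
```

Run:
```python
from h import *
out=[]
for n in("scene","top"):
    im=cv2.imread(f"pics/{n}0.png")
    for v in((.4154,.1026,3.2),(.365,.2947,2.77)):
        c=np.round(w2p(n,[v[0],v[1],0])[0]).astype(int); o=c-30
        sub=cv2.resize(im[o[1]:o[1]+60,o[0]:o[0]+60],None,fx=6,fy=6,interpolation=cv2.INTER_CUBIC)
        m=sil(n,*v,0,6,o,(360,360)); cs,_=cv2.findContours(m,0,2); cv2.drawContours(sub,cs,-1,(0,0,255),1); out.append(sub)
cv2.imwrite("pics/f1.png",np.vstack([np.hstack(out[:2]),np.hstack(out[2:])])[:720:1,:])
im=cv2.imread("pics/f1.png"); cv2.imwrite("pics/f1.png",cv2.resize(im,(600,600)))
```

View pics/f1.png

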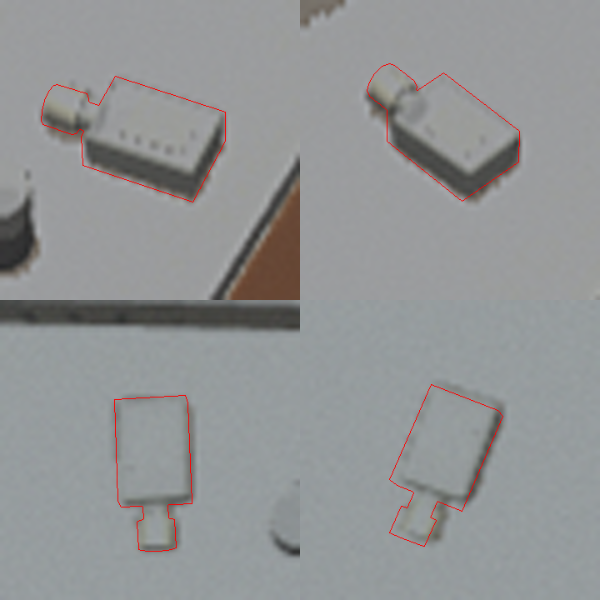

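Run:
```python
from h import *
go([.4154,.1026,.11],1.61)
```

```text
from [0.6177 0.2423 0.198 ] th 1.552 -> T [ 3.52 -5.74 -7.99] turn [-0.67 -0.   -0.  ]  steps [6.3 0.5]
```

>>> arm_command --deltas '[{"translation": [0,-2,-2.8],"turn": [-0.3,0,0]},{"translation": [0,-4,-5.4],"turn": [-0.67,0,0]},{"translation": [0,-5.74,-7.99],"turn": [-0.67,0,0]},{"translation": [0,-5.74,-7.99],"turn": [-0.67,0,0]},{"translation": [0.5,-5.74,-7.99],"turn": [-0.67,0,0]},{"translation": [2,-5.74,-7.99],"turn": [-0.67,0,0]},{"translation": [3.52,-5.74,-7.99],"turn": [-0.67,0,0]},{"translation": [3.52,-5.74,-7.99],"turn": [-0.67,0,0]},{"translation": [3.52,-5.74,-7.99],"turn": [-0.67,0,0]},{"translation": [3.52,-5.74,-7.99],"turn": [-0.67,0,0]},{"translation": [3.52,-5.74,-7.99],"turn": [-0.67,0,0]}]'

```text
time_s: 15.73
ee_pos: [0.4169, 0.1032, 0.1117]
eef_rot: [0.129, 1.568, 0.169]
force: [0.2, 0.4, -0.6]
grip_width: 0.0748
```

Run:
```python
from h import *
go([.4154,.1026,.022],1.61)
save("scene","s5.png",(230,100,430,260),3.7)
```

```text
from [0.4169 0.1032 0.1117] th 1.611 -> T [ 3.59 -0.02 -0.07] turn [ 0.01  0.03 -0.  ]  steps [2.2 0. ]
```

View pics/s5.png

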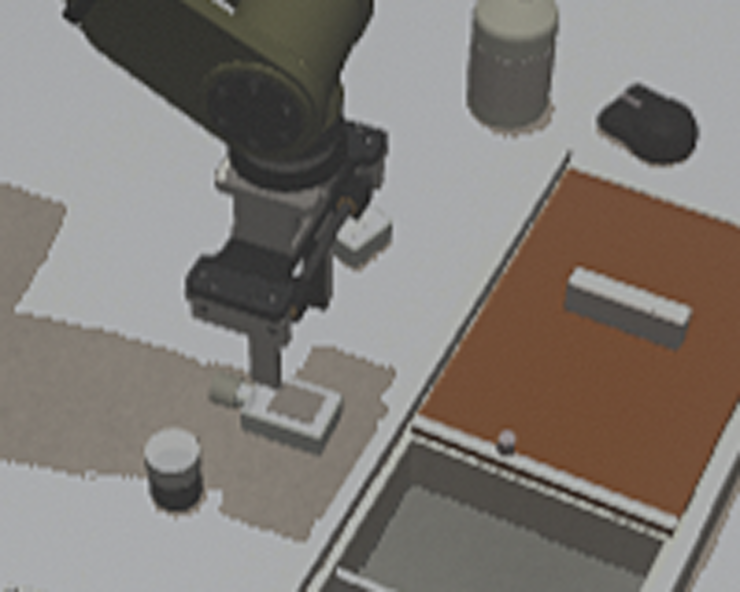

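>>> arm_command --deltas '[{"translation": [1.2,-0.02,-0.06],"turn": [0,0,0]},{"translation": [2.4,-0.02,-0.06],"turn": [0,0,0]},{"translation": [3.2,-0.02,-0.06],"turn": [0,0,0]},{"translation": [3.59,-0.02,-0.06],"turn": [0,0,0]},{"translation": [3.59,-0.02,-0.06],"turn": [0,0,0]},{"translation": [3.59,-0.02,-0.06],"turn": [0,0,0]}]'

```text
time_s: 16.28
ee_pos: [0.4148, 0.1024, 0.021]
eef_rot: [0.158, 1.57, 0.198]
force: [0.2, -0.0, -0.3]
grip_width: 0.0747
```

>>> arm_command --deltas '[{"translation": [0,0,0],"turn": [0,0,0]},{"translation": [0,0,0],"turn": [0,0,0]},{"translation": [0,0,0],"turn": [0,0,0]},{"translation": [0,0,0],"turn": [0,0,0]},{"translation": [0,0,0],"turn": [0,0,0]},{"translation": [0,0,0],"turn": [0,0,0]},{"translation": [0,0,0],"turn": [0,0,0]},{"translation": [0,0,0],"turn": [0,0,0]}]' --gripper 30 --force 15

```text
time_s: 16.95
ee_pos: [0.414, 0.1021, 0.0205]
eef_rot: [0.204, 1.57, 0.244]
force: [-0.6, 0.9, 6.1]
grip_width: 0.0459
```

Run:
```python
from h import *
o=ctrl.get_obs(); print(o["force"],o["grip_width"])
go([.4154,.1026,.15],1.61)
```

```text
[-0.64648684  0.88964813  6.0868749 ] 0.04591648300047711
from [0.414  0.1021 0.0205] th 1.61 -> T [-5.18  0.02  0.06] turn [ 0.    0.01 -0.  ]  steps [3.1 0. ]
```

>>> arm_command --deltas '[{"translation": [-1,0,0],"turn": [0,0,0]},{"translation": [-2.2,0,0],"turn": [0,0,0]},{"translation": [-3.6,0,0],"turn": [0,0,0]},{"translation": [-4.8,0,0],"turn": [0,0,0]},{"translation": [-5.2,0,0],"turn": [0,0,0]},{"translation": [-5.2,0,0],"turn": [0,0,0]},{"translation": [-5.2,0,0],"turn": [0,0,0]}]'

```text
time_s: 17.53
ee_pos: [0.4135, 0.102, 0.1494]
eef_rot: [-2.991, 1.57, -2.952]
force: [0.4, -0.1, -0.6]
grip_width: 0.0459
```

Run:
```python
from h import *
o=ctrl.get_obs(); print(o["force"],o["grip_width"],ctrl.tip_reach)
go(cab(.046,-.075,.15),-.019)
```

```text
[ 0.3743126  -0.13163592 -0.6072163 ] 0.0459168031854592 0.019
from [0.4135 0.102  0.1494] th 1.61 -> T [-0.03 -9.41  9.28] turn [ 1.867e+01 -0.000e+00  1.000e-02]  steps [ 7.9 13. ]
```

>>> arm_command --deltas '[{"translation": [0,-0.8,0.8],"turn": [1,0,0]},{"translation": [0,-1.6,1.6],"turn": [2.4,0,0]},{"translation": [0,-2.5,2.4],"turn": [3.8,0,0]},{"translation": [0,-3.4,3.3],"turn": [5.2,0,0]},{"translation": [0,-4.3,4.2],"turn": [6.6,0,0]},{"translation": [0,-5.2,5.1],"turn": [8,0,0]},{"translation": [0,-6.1,6],"turn": [9.4,0,0]},{"translation": [0,-7,6.9],"turn": [10.8,0,0]},{"translation": [0,-7.9,7.8],"turn": [12.2,0,0]},{"translation": [0,-8.8,8.7],"turn": [13.6,0,0]},{"translation": [0,-9.3,9.2],"turn": [15,0,0]},{"translation": [0,-9.41,9.28],"turn": [16.4,0,0]}]'

```text
time_s: 18.53
ee_pos: [0.6555, -0.126, 0.1461]
eef_rot: [-1.925, 1.567, 2.959]
force: [0.1, -0.4, -0.5]
grip_width: 0.0459
```

Run:
```python
from h import *
o=ctrl.get_obs(); print(o["force"],o["grip_width"])
go(cab(.046,-.075,.15),-.019)
```

```text
[ 0.12775065 -0.42230104 -0.46728405] 0.045855203072419345
from [ 0.6555 -0.126   0.1461] th 0.171 -> T [-0.16 -0.02 -0.09] turn [ 2.18 -0.01  0.05]  steps [0.1 1.5]
```

>>> arm_command --deltas '[{"translation": [0,0,-0.05],"turn": [1.2,0,0]},{"translation": [0,0,-0.05],"turn": [2.2,0,0]},{"translation": [0,0,-0.05],"turn": [2.2,0,0]},{"translation": [0,0,-0.05],"turn": [2.2,0,0]}]'

```text
time_s: 18.87
ee_pos: [0.6542, -0.1225, 0.1479]
eef_rot: [-1.799, 1.568, 2.903]
force: [-0.1, 0.6, -0.7]
grip_width: 0.0459
```

Run:
```python
from h import *
o=ctrl.get_obs(); print(o["force"],o["grip_width"])
go(cab(.046,-.075,.036),-.019)
save("scene","s6.png",(260,180,480,400),2.7)
```

```text
[-0.11373347  0.56787215 -0.73137561] 0.045913411086315185
from [ 0.6542 -0.1225  0.1479] th -0.01 -> T [4.48 0.03 0.06] turn [ 0.1  -0.01  0.03]  steps [2.7 0.1]
```

View pics/s6.png

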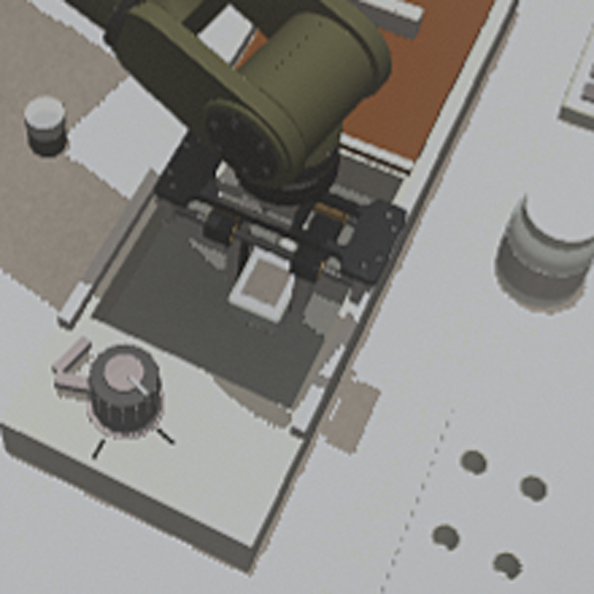

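>>> arm_command --deltas '[{"translation": [1.2,0.03,0.06],"turn": [0.1,0,0]},{"translation": [2.4,0.03,0.06],"turn": [0.1,0,0]},{"translation": [3.4,0.03,0.06],"turn": [0.1,0,0]},{"translation": [4.1,0.03,0.06],"turn": [0.1,0,0]},{"translation": [4.45,0.03,0.06],"turn": [0.1,0,0]},{"translation": [4.55,0.03,0.06],"turn": [0.1,0,0]},{"translation": [4.55,0.03,0.06],"turn": [0.1,0,0]},{"translation": [4.55,0.03,0.06],"turn": [0.1,0,0]}]'

```text
time_s: 19.58
ee_pos: [0.656, -0.1242, 0.0377]
eef_rot: [1.345, 1.569, -0.247]
force: [-1.2, -0.3, -0.5]
grip_width: 0.0459
```

Run:
```python
from h import *
o=ctrl.get_obs(); print(o["force"],o["grip_width"],tocab(o["ee_pos"]))
```

```text
[-1.19135837 -0.25463088 -0.45605476] 0.0459438343786086 [ 0.04747492 -0.0753405   0.03773968]
```

>>> arm_command --deltas '[{"translation": [0.12,0,0],"turn": [0,0,0]},{"translation": [0.18,0,0],"turn": [0,0,0]},{"translation": [0.18,0,0],"turn": [0,0,0]},{"translation": [0.18,0,0],"turn": [0,0,0]}]'

```text
time_s: 19.92
ee_pos: [0.6558, -0.1242, 0.0326]
eef_rot: [1.357, 1.57, -0.235]
force: [-0.1, 0.8, 1.1]
grip_width: 0.0455
```

Contact beginning; release to 60 mm and rise.

>>> arm_command --deltas '[{"translation": [0,0,0],"turn": [0,0,0]},{"translation": [0,0,0],"turn": [0,0,0]},{"translation": [0,0,0],"turn": [0,0,0]},{"translation": [0,0,0],"turn": [0,0,0]},{"translation": [-0.8,0,0],"turn": [0,0,0]},{"translation": [-2,0,0],"turn": [0,0,0]},{"translation": [-3.4,0,0],"turn": [0,0,0]},{"translation": [-4.8,0,0],"turn": [0,0,0]},{"translation": [-5.5,0,0],"turn": [0,0,0]},{"translation": [-5.5,0,0],"turn": [0,0,0]},{"translation": [-5.5,0,0],"turn": [0,0,0]}]' --gripper 60

```text
time_s: 20.83
ee_pos: [0.6556, -0.1242, 0.1701]
eef_rot: [1.352, 1.569, -0.24]
force: [0.1, -0.5, -0.1]
grip_width: 0.0603
```

Run:
```python
from h import *
o=ctrl.get_obs(); print(o["force"],o["grip_width"],tocab(o["ee_pos"]))
save("scene","s7.png",(200,80,500,400),1.85)
for d in models.cut_out("flask_a","scene")[:4]:
    c=d["pixels"]; r,k=np.where(c); X=p2w("scene",(k.mean(),r.mean()),.013); print(d["box"],d["score"],X)
    if X[1]>.2: 
        for th in(2.8,): print(fitflask({"scene":c},X[0]+.01,X[1],th))
go([.365,.2947,.15],2.79-1.571)
```

```text
[ 0.12200436 -0.49946212 -0.10333494] 0.060345919650738766 [ 0.0470473  -0.07527153  0.17010536]
[342.8, 287.1, 371.2, 330.0] 0.91 [ 0.65492667 -0.11099703  0.013     ]
from [ 0.6549 -0.124   0.1679] th -0.021 -> T [  0.75 -11.95 -16.49] turn [-14.21  -0.02   0.02]  steps [12.2  9.9]
```

View pics/s7.png

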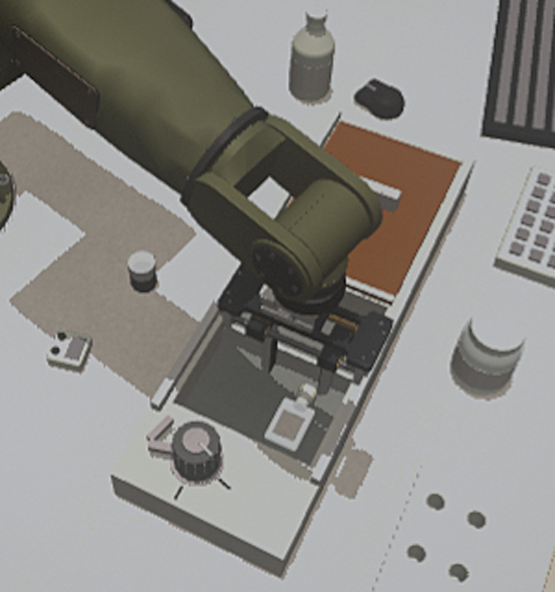

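>>> arm_command --deltas '[{"translation": [-1,-1.5,-2.5],"turn": [-1.2,0,0]},{"translation": [-1,-3,-4.5],"turn": [-2.6,0,0]},{"translation": [-1,-5,-6.5],"turn": [-4,0,0]},{"translation": [-1,-6.5,-8.5],"turn": [-5.4,0,0]},{"translation": [-1,-8,-10],"turn": [-6.8,0,0]},{"translation": [-1,-10,-10.8],"turn": [-8.2,0,0]},{"translation": [-1,-10.8,-10.8],"turn": [-9.6,0,0]},{"translation": [-1,-10.8,-10.8],"turn": [-11,0,0]},{"translation": [-1,-10.8,-10.8],"turn": [-12.4,0,0]},{"translation": [-1,-10.8,-10.8],"turn": [-13.7,0,0]},{"translation": [-1,-10.8,-10.8],"turn": [-14.2,0,0]},{"translation": [-1,-10.8,-10.8],"turn": [-14.2,0,0]}]' --gripper 75

```text
time_s: 21.93
ee_pos: [0.3903, 0.1521, 0.1937]
eef_rot: [-2.496, 1.569, -2.845]
force: [0.0, -0.2, -0.6]
grip_width: 0.0749
```

Run:
```python
from h import *
save("scene","s8.png",(200,80,500,400),1.85)
optics.camera("top")
for n in C:
  for d in models.cut_out("flask_a",n)[:4]:
    c=d["pixels"]; r,k=np.where(c); X=p2w(n,(k.mean(),r.mean()),.013); print(n,d["box"],d["score"],X)
    if X[1]>.2: print(fitflask({n:c},X[0]+.01,X[1],2.8))
go([.365,.2947,.11],2.78-1.571)
```

```text
scene [343.4, 284.8, 371.7, 327.2] 0.74 [ 0.6548087  -0.11112817  0.013     ]
scene [303.3, 148.2, 336.0, 171.0] 0.59 [0.35793742 0.29686894 0.013     ]
(array([0.3648355 , 0.29386981, 2.7890332 ]), np.float64(0.09845831560341722))
top [213.8, 273.7, 235.6, 305.8] 0.88 [0.3620202  0.29294589 0.013     ]
(array([0.36944421, 0.29052402, 2.82377397]), np.float64(0.07023108291798819))
top [333.1, 188.6, 362.2, 201.6] 0.59 [ 0.66129019 -0.12137451  0.013     ]
from [0.3915 0.1513 0.1939] th 1.215 -> T [ 3.36  5.01 -2.99] turn [ 0.07 -0.01  0.01]  steps [4.  0.1]
```

View pics/s8.png

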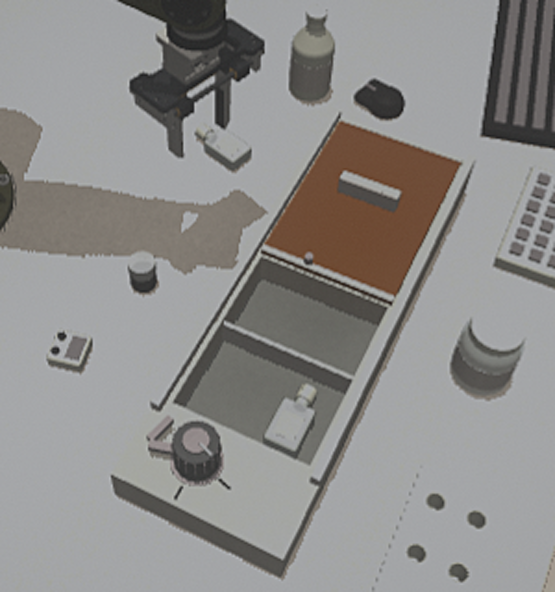

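>>> arm_command --deltas '[{"translation": [0.5,1.5,-0.9],"turn": [-0.15,0,0]},{"translation": [1,3,-1.8],"turn": [-0.15,0,0]},{"translation": [2,4.5,-2.6],"turn": [-0.15,0,0]},{"translation": [3,4.93,-2.88],"turn": [-0.15,0,0]},{"translation": [3.36,4.93,-2.88],"turn": [-0.15,0,0]},{"translation": [3.36,4.93,-2.88],"turn": [-0.15,0,0]},{"translation": [3.36,4.93,-2.88],"turn": [-0.15,0,0]},{"translation": [3.36,4.93,-2.88],"turn": [-0.15,0,0]}]'

```text
time_s: 22.8
ee_pos: [0.3673, 0.2915, 0.1116]
eef_rot: [0.872, 1.569, 0.531]
force: [0.0, 0.1, 0.9]
grip_width: 0.0746
```

Run:
```python
from h import *
go([.367,.292,.0225],1.23)
save("scene","s9.png",(230,80,430,240),3.7)
```

```text
from [0.3673 0.2915 0.1116] th 1.229 -> T [ 3.56  0.01 -0.02] turn [-0.01  0.01 -0.01]  steps [2.1 0. ]
```

View pics/s9.png

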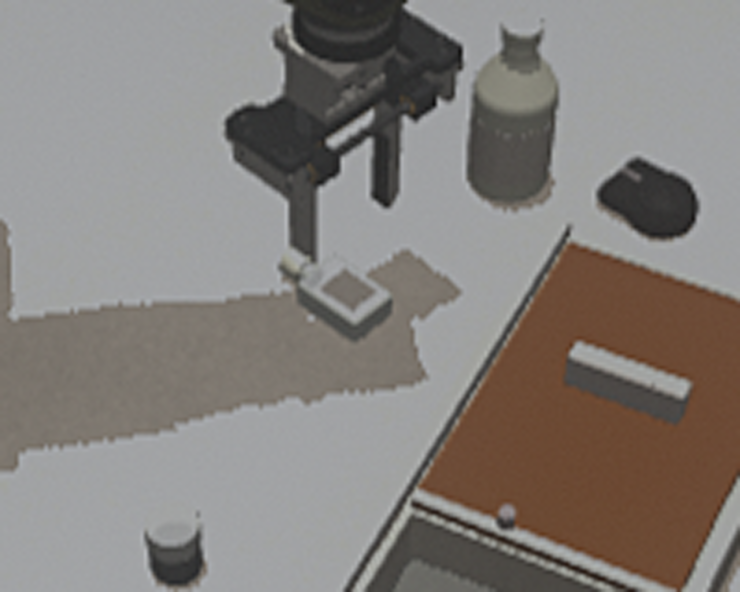

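>>> arm_command --deltas '[{"translation": [1.2,0,0],"turn": [0,0,0]},{"translation": [2.4,0,0],"turn": [0,0,0]},{"translation": [3.2,0,0],"turn": [0,0,0]},{"translation": [3.53,0,0],"turn": [0,0,0]},{"translation": [3.53,0,0],"turn": [0,0,0]},{"translation": [3.53,0,0],"turn": [0,0,0]}]'

```text
time_s: 23.35
ee_pos: [0.3672, 0.2922, 0.0235]
eef_rot: [0.937, 1.57, 0.596]
force: [-1.0, -0.3, 0.5]
grip_width: 0.0748
```

>>> arm_command --deltas '[{"translation": [0,0,0],"turn": [0,0,0]},{"translation": [0,0,0],"turn": [0,0,0]},{"translation": [0,0,0],"turn": [0,0,0]},{"translation": [0,0,0],"turn": [0,0,0]},{"translation": [0,0,0],"turn": [0,0,0]},{"translation": [0,0,0],"turn": [0,0,0]},{"translation": [0,0,0],"turn": [0,0,0]},{"translation": [0,0,0],"turn": [0,0,0]}]' --gripper 30 --force 15

```text
time_s: 24.02
ee_pos: [0.3666, 0.2923, 0.0227]
eef_rot: [0.946, 1.57, 0.606]
force: [-1.2, -0.3, 6.8]
grip_width: 0.0457
```

>>> arm_command --deltas '[{"translation": [-1,0,0],"turn": [0,0,0]},{"translation": [-2.2,0,0],"turn": [0,0,0]},{"translation": [-3.6,0,0],"turn": [0,0,0]},{"translation": [-4.8,0,0],"turn": [0,0,0]},{"translation": [-5.2,0,0],"turn": [0,0,0]},{"translation": [-5.2,0,0],"turn": [0,0,0]},{"translation": [-5.2,0,0],"turn": [0,0,0]}]'

```text
time_s: 24.6
ee_pos: [0.3661, 0.292, 0.1514]
eef_rot: [-2.281, 1.57, -2.621]
force: [-0.5, -0.4, -1.2]
grip_width: 0.0458
```

Run:
```python
from h import *
o=ctrl.get_obs(); print(o["force"],o["grip_width"])
save("scene","s10.png",(230,80,430,240),3.7)
go(cab(-.046,-.075,.15),-.019)
```

```text
[-0.51242337 -0.35816518 -1.16275558] 0.045792892866258095
from [0.3658 0.2918 0.1506] th 1.231 -> T [  0.03 -12.98  12.94] turn [14.32  0.    0.03]  steps [11. 10.]
```

View pics/s10.png

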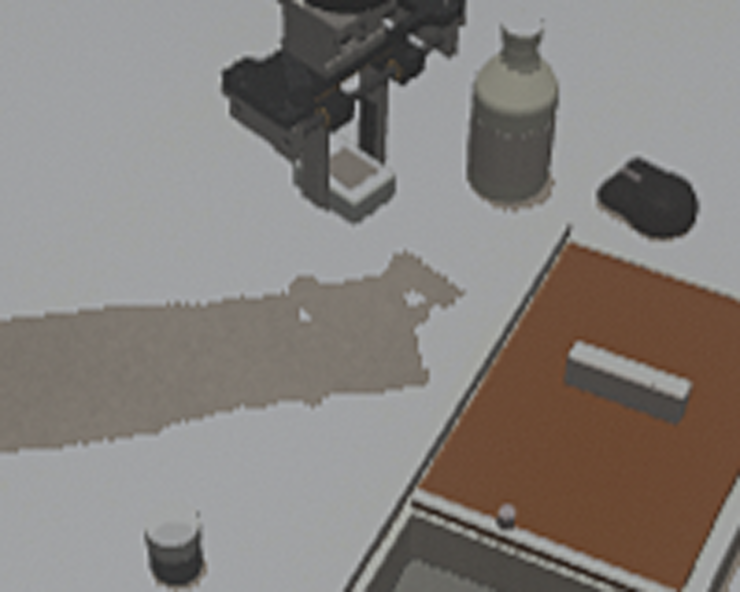

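>>> arm_command --deltas '[{"translation": [0,-0.6,0.6],"turn": [0.6,0,0]},{"translation": [0,-1.6,1.6],"turn": [1.8,0,0]},{"translation": [0,-2.7,2.7],"turn": [3,0,0]},{"translation": [0,-3.8,3.8],"turn": [4.2,0,0]},{"translation": [0,-4.9,4.9],"turn": [5.4,0,0]},{"translation": [0,-6,6],"turn": [6.6,0,0]},{"translation": [0,-7.1,7.1],"turn": [7.8,0,0]},{"translation": [0,-8.2,8.2],"turn": [9,0,0]},{"translation": [0,-9.3,9.3],"turn": [10.2,0,0]},{"translation": [0,-10.4,10.4],"turn": [11.4,0,0]},{"translation": [0,-11.4,11.4],"turn": [12.6,0,0]},{"translation": [0,-12.4,12.4],"turn": [13.5,0,0]}]'

```text
time_s: 25.65
ee_pos: [0.555, -0.1053, 0.1497]
eef_rot: [-1.875, 1.567, 2.884]
force: [1.3, 0.9, 0.1]
grip_width: 0.046
```

Run:
```python
from h import *
o=ctrl.get_obs(); print(o["force"],o["grip_width"])
go(cab(-.046,-.075,.15),-.019)
```

```text
[1.28964618 0.87979294 0.07777318] 0.045977460235055695
from [ 0.555  -0.1053  0.1497] th 0.047 -> T [-0.01  0.27  0.69] turn [ 0.75 -0.01  0.04]  steps [0.4 0.5]
```

>>> arm_command --deltas '[{"translation": [0,0.25,0.65],"turn": [0.75,0,0]},{"translation": [0,0.25,0.65],"turn": [0.75,0,0]},{"translation": [0,0.25,0.65],"turn": [0.75,0,0]},{"translation": [0,0.25,0.65],"turn": [0.75,0,0]}]'

```text
time_s: 25.98
ee_pos: [0.5616, -0.1186, 0.1508]
eef_rot: [-1.887, 1.568, 2.815]
force: [-0.5, 0.2, 0.0]
grip_width: 0.0459
```

Run:
```python
from h import *
o=ctrl.get_obs(); print(o["force"],o["grip_width"])
go(cab(-.046,-.075,.035),-.019)
save("scene","s11.png",(230,180,430,340),3.7)
```

```text
[-0.51530763  0.21393693  0.01704819] 0.04592816421649246
from [ 0.5616 -0.1186  0.1508] th -0.011 -> T [4.63 0.05 0.15] turn [ 0.09 -0.01  0.03]  steps [2.8 0.1]
```

View pics/s11.png

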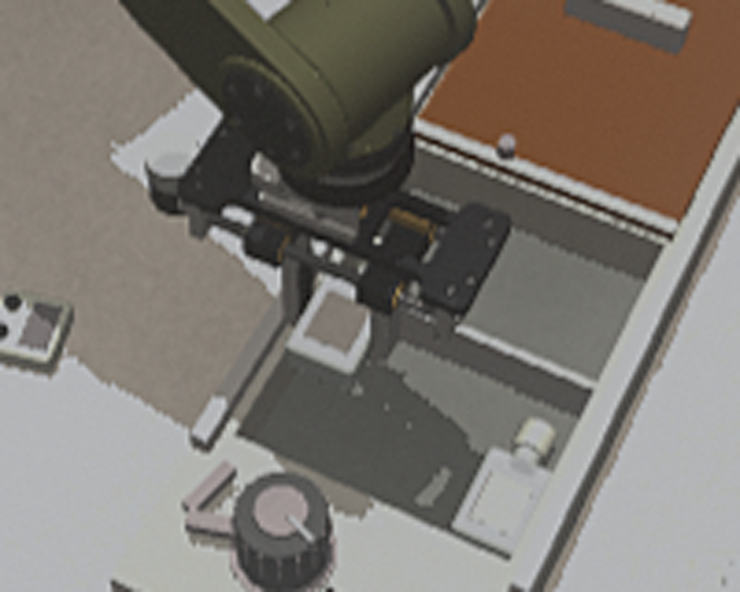

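>>> arm_command --deltas '[{"translation": [1.2,0.03,0.1],"turn": [0.09,0,0]},{"translation": [2.4,0.03,0.1],"turn": [0.09,0,0]},{"translation": [3.4,0.03,0.1],"turn": [0.09,0,0]},{"translation": [4.1,0.03,0.1],"turn": [0.09,0,0]},{"translation": [4.45,0.03,0.1],"turn": [0.09,0,0]},{"translation": [4.55,0.03,0.1],"turn": [0.09,0,0]},{"translation": [4.55,0.03,0.1],"turn": [0.09,0,0]},{"translation": [4.55,0.03,0.1],"turn": [0.09,0,0]}]'

```text
time_s: 26.7
ee_pos: [0.5636, -0.1217, 0.0397]
eef_rot: [1.293, 1.569, -0.298]
force: [-0.2, 0.1, -0.3]
grip_width: 0.0459
```

Run:
```python
from h import *
o=ctrl.get_obs(); print(o["force"],o["grip_width"],tocab(o["ee_pos"]))
```

```text
[-0.17880523  0.11964036 -0.30795961] 0.04587897893292245 [-0.04496298 -0.07461191  0.03970285]
```

Grip height was 22.7 mm, so contact is expected at about z 34.7 mm.

>>> arm_command --deltas '[{"translation": [0.1,0,0],"turn": [0,0,0]},{"translation": [0.18,0,0],"turn": [0,0,0]},{"translation": [0.18,0,0],"turn": [0,0,0]},{"translation": [0.18,0,0],"turn": [0,0,0]}]'

```text
time_s: 27.03
ee_pos: [0.5635, -0.122, 0.0346]
eef_rot: [1.365, 1.569, -0.226]
force: [0.0, 0.1, 3.7]
grip_width: 0.046
```

>>> arm_command --deltas '[{"translation": [0,0,0],"turn": [0,0,0]},{"translation": [0,0,0],"turn": [0,0,0]},{"translation": [0,0,0],"turn": [0,0,0]},{"translation": [0,0,0],"turn": [0,0,0]},{"translation": [-0.8,0,0],"turn": [0,0,0]},{"translation": [-2,0,0],"turn": [0,0,0]},{"translation": [-3.4,0,0],"turn": [0,0,0]},{"translation": [-4.8,0,0],"turn": [0,0,0]},{"translation": [-6,0,0],"turn": [0,0,0]},{"translation": [-6.5,0,0],"turn": [0,0,0]},{"translation": [-6.5,0,0],"turn": [0,0,0]}]' --gripper 60

```text
time_s: 27.95
ee_pos: [0.5641, -0.1222, 0.2]
eef_rot: [1.314, 1.565, -0.278]
force: [-0.3, 0.1, 0.7]
grip_width: 0.0601
```

Run:
```python
from h import *
o=ctrl.get_obs(); print(o["force"],o["grip_width"],tocab(o["ee_pos"]))
go([.6175,.2425,.19],1.552)
```

```text
[-0.28092467  0.11935321  0.74289224] 0.06013287549575623 [-0.04448918 -0.07503026  0.19995003]
from [ 0.5641 -0.1222  0.2   ] th -0.021 -> T [  0.39   1.83 -14.63] turn [-18.02   0.06  -0.04]  steps [ 8.8 12.6]
```

Now to above the parked handle, then look (including a hunt for any jar).

>>> arm_command --deltas '[{"translation": [0.1,0.3,-1.2],"turn": [-1.4,0,0]},{"translation": [0.1,0.5,-2.5],"turn": [-2.8,0,0]},{"translation": [0.1,0.7,-4],"turn": [-4.2,0,0]},{"translation": [0.2,0.9,-5.5],"turn": [-5.6,0,0]},{"translation": [0.3,1.1,-7],"turn": [-7,0,0]},{"translation": [0.39,1.3,-8.5],"turn": [-8.4,0,0]},{"translation": [0.39,1.5,-10],"turn": [-9.8,0,0]},{"translation": [0.39,1.6,-11.5],"turn": [-11.2,0,0]},{"translation": [0.39,1.7,-13],"turn": [-12.6,0,0]},{"translation": [0.39,1.83,-14],"turn": [-14,0,0]},{"translation": [0.39,1.83,-14.63],"turn": [-15.4,0,0]},{"translation": [0.39,1.83,-14.63],"turn": [-16.8,0,0]}]'

```text
time_s: 28.95
ee_pos: [0.6154, 0.246, 0.1842]
eef_rot: [-2.841, 1.568, -2.957]
force: [-0.3, 0.3, 0.6]
grip_width: 0.0603
```

>>> arm_command --deltas '[{"translation": [0,0,0],"turn": [-1.2,0,0]},{"translation": [0,0,0],"turn": [-1.2,0,0]},{"translation": [0,0,0],"turn": [-1.2,0,0]},{"translation": [0,0,0],"turn": [-1.2,0,0]}]'

```text
time_s: 29.28
ee_pos: [0.6162, 0.2426, 0.1859]
eef_rot: [-2.801, 1.57, -2.826]
force: [0.4, -0.7, 0.9]
grip_width: 0.0602
```

Run:
```python
from h import *
save("scene","s12.png")
save("scene","s12c.png",(200,80,500,400),1.85)
save("top","t12.png")
for n in C:
  for t in("flask_a","jar_a"):
    for d in models.look_for(t,n)[:4]: print(t,n,np.round(d["box"]),d["score"])
  for d in models.cut_out("flask_a",n)[:4]:
    c=d["pixels"]; r,k=np.where(c); X=p2w(n,(k.mean(),r.mean()),.025)
    if X[0]>.5: v,e=fitflask({n:c},X[0],X[1]-.01,1.55,.012);print(n,tocab([*v[:2],0]),v[2]-YAW,e)
go([.6175,.2425,.098],1.552)
```

```text
flask_a scene [358. 294. 378. 331.] 0.92
flask_a scene [305. 273. 336. 310.] 0.62
flask_a scene [194. 411. 261. 479.] 0.54
scene [-0.04389133 -0.07605764  0.        ] 1.5930923828661223 0.06840398116057944
scene [ 0.07499558 -0.07543177  0.        ] 1.6249111892986259 0.20600812256913859
flask_a top [332. 182. 366. 197.] 0.93
flask_a top [330. 221. 364. 235.] 0.9
top [ 0.07490103 -0.08167444  0.        ] 1.593169297333775 0.12692745321144117
top [-0.04246246 -0.07598938  0.        ] 1.593542996700077 0.14320927789226978
from [0.6164 0.2428 0.1869] th 1.55 -> T [ 3.55 -0.01  0.05] turn [-0.03  0.   -0.  ]  steps [2.1 0. ]
```

View pics/s12c.png

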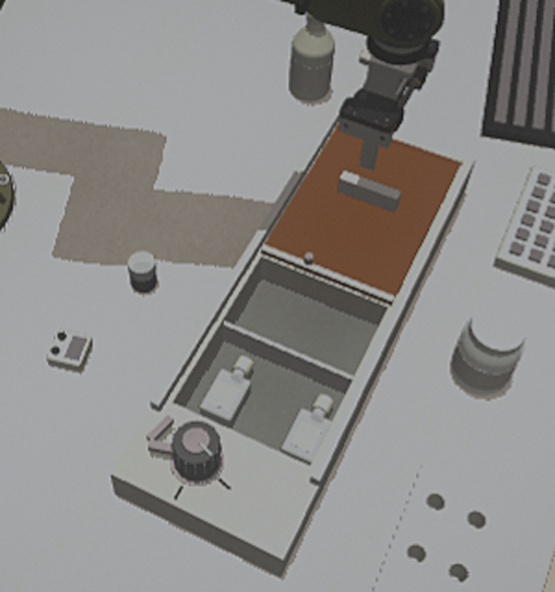

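View pics/s12.png

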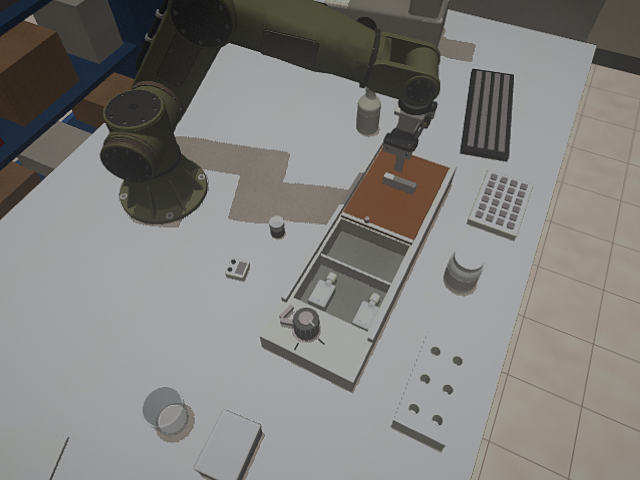

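View pics/t12.png

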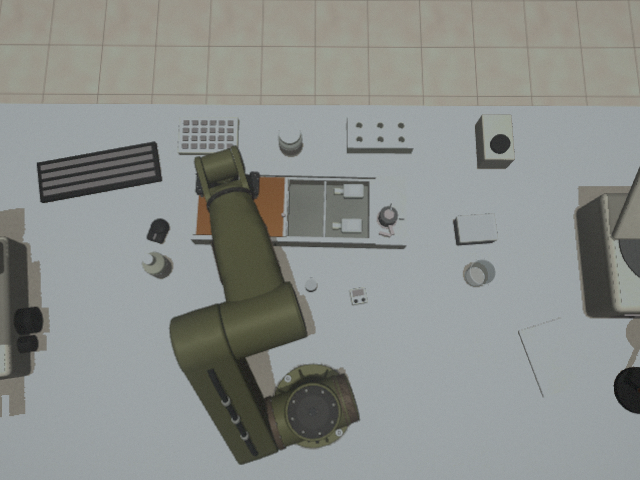

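Run:
```python
from h import *
a=optics.camera("top")[:,:,::-1]; b=optics.camera("scene")[:,:,::-1]
x=cv2.resize(a[165:250,280:390],(440,340),interpolation=cv2.INTER_CUBIC)
y=cv2.resize(b[255:345,290:390],(378,340),interpolation=cv2.INTER_CUBIC)
cv2.imwrite("pics/z3.png",np.hstack([x,y])[:,:800])
```

```text
(no output)
```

View pics/z3.png

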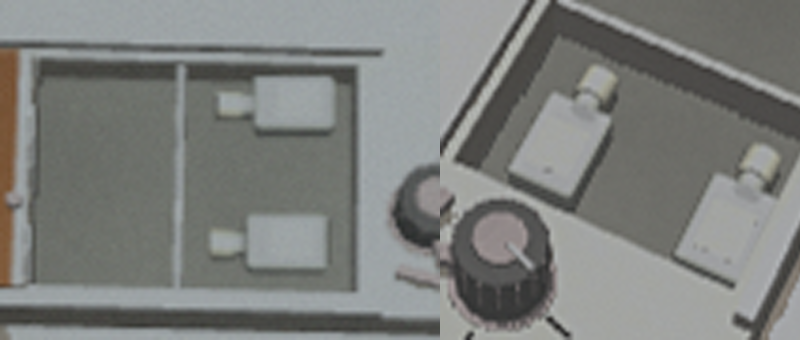

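>>> arm_command --deltas '[{"translation": [1.2,0,0.03],"turn": [0,0,0]},{"translation": [2.4,0,0.05],"turn": [0,0,0]},{"translation": [3.2,0,0.05],"turn": [0,0,0]},{"translation": [3.55,0,0.05],"turn": [0,0,0]},{"translation": [3.55,0,0.05],"turn": [0,0,0]},{"translation": [3.55,0,0.05],"turn": [0,0,0]}]'

```text
time_s: 30.33
ee_pos: [0.618, 0.2429, 0.0989]
eef_rot: [0.332, 1.57, 0.312]
force: [0.2, 0.2, 0.2]
grip_width: 0.0602
```

>>> arm_command --deltas '[{"translation": [0,0,0],"turn": [0,0,0]},{"translation": [0,0,0],"turn": [0,0,0]},{"translation": [0,0,0],"turn": [0,0,0]},{"translation": [0,0,0],"turn": [0,0,0]},{"translation": [0,0,0],"turn": [0,0,0]},{"translation": [0,0,0],"turn": [0,0,0]},{"translation": [0,0,0],"turn": [0,0,0]},{"translation": [0,0,0],"turn": [0,0,0]},{"translation": [0,0,0],"turn": [0,0,0]},{"translation": [0,0,0],"turn": [0,0,0]}]' --gripper 5 --force 15

```text
time_s: 31.17
ee_pos: [0.6176, 0.2427, 0.0981]
eef_rot: [-0.871, 1.571, -0.891]
force: [-0.5, -1.0, 1.4]
grip_width: 0.0178
```

Run:
```python
from h import *
o=ctrl.get_obs(); print(o["force"],o["grip_width"],o["ee_pos"])
go([.6112,-.0475,o["ee_pos"][2]],1.552)
```

```text
[-0.53183392 -1.00358053  1.42497695] 0.017783153165407642 [0.61764333 0.24274872 0.09812343]
from [0.6176 0.2427 0.0981] th 1.55 -> T [  0.   -11.61  -0.02] turn [-0.02  0.    0.  ]  steps [7. 0.]
```

>>> arm_command --deltas '[{"translation": [0,-0.4,0],"turn": [0,0,0]},{"translation": [0,-1.4,0],"turn": [0,0,0]},{"translation": [0,-2.4,0],"turn": [0,0,0]},{"translation": [0,-3.4,0],"turn": [0,0,0]},{"translation": [0,-4.4,0],"turn": [0,0,0]},{"translation": [0,-5.4,0],"turn": [0,0,0]},{"translation": [0,-6.4,0],"turn": [0,0,0]},{"translation": [0,-7.4,0],"turn": [0,0,0]},{"translation": [0,-8.4,0],"turn": [0,0,0]},{"translation": [0,-9.4,-0.01],"turn": [0,0,0]},{"translation": [0,-10.3,-0.02],"turn": [0,0,0]},{"translation": [0,-10.8,-0.02],"turn": [0,0,0]}]'

```text
time_s: 32.17
ee_pos: [0.6122, -0.0296, 0.0982]
eef_rot: [0.019, 1.568, -0.004]
force: [9.9, 0.9, -6.0]
grip_width: 0.0183
```

>>> arm_command --deltas '[{"translation": [0,-0.4,0],"turn": [0,0,0]},{"translation": [0,-0.6,0],"turn": [0,0,0]},{"translation": [0,-0.8,0],"turn": [0,0,0]},{"translation": [0,-0.9,0],"turn": [0,0,0]},{"translation": [0,-0.95,0],"turn": [0,0,0]},{"translation": [0,-0.95,0],"turn": [0,0,0]},{"translation": [0,-0.95,0],"turn": [0,0,0]}]'

```text
time_s: 32.75
ee_pos: [0.6118, -0.0473, 0.0981]
eef_rot: [1.177, 1.565, 1.158]
force: [8.5, 27.0, -3.2]
grip_width: 0.0179
```

Run:
```python
from h import *
o=ctrl.get_obs(); print(o["force"],o["grip_width"],o["ee_pos"])
```

```text
[ 8.50964108 27.01008323 -3.184444  ] 0.017928082240708763 [ 0.61183887 -0.04730835  0.09808973]
```

>>> arm_command --deltas '[{"translation": [0,0.1,0],"turn": [0,0,0]},{"translation": [0,0.16,0.03],"turn": [0,0,0]},{"translation": [0,0.16,0.03],"turn": [0,0,0]}]'

```text
time_s: 33.0
ee_pos: [0.6119, -0.0468, 0.0981]
eef_rot: [0.617, 1.57, 0.597]
force: [1.3, 1.9, -0.1]
grip_width: 0.0178
```

>>> arm_command --deltas '[{"translation": [0,0,0],"turn": [0,0,0]},{"translation": [0,0,0],"turn": [0,0,0]},{"translation": [0,0,0],"turn": [0,0,0]},{"translation": [0,0,0],"turn": [0,0,0]},{"translation": [0,0,0],"turn": [0,0,0]},{"translation": [0,0,0],"turn": [0,0,0]},{"translation": [-1,0,0],"turn": [0,0,0]},{"translation": [-2.3,0,0],"turn": [0,0,0]},{"translation": [-3,0,0],"turn": [0,0,0]},{"translation": [-3,0,0],"turn": [0,0,0]},{"translation": [-3,0,0],"turn": [0,0,0]}]' --gripper 94

```text
time_s: 33.92
ee_pos: [0.6121, -0.047, 0.1736]
eef_rot: [-0.147, 1.569, -0.168]
force: [-0.3, -0.2, 0.2]
grip_width: 0.0879
```

Run:
```python
from h import *
o=ctrl.get_obs(); print(o["force"],o["grip_width"],o["ee_pos"])
go([.5782,-.2345,.17],.88)
save("scene","s13.png",(200,80,500,400),1.85)
```

```text
[-0.26511014 -0.18101996  0.1633069 ] 0.08792391283842141 [ 0.61207796 -0.04695231  0.1735872 ]
from [ 0.6121 -0.047   0.1736] th 1.55 -> T [ 0.14 -7.53 -1.2 ] turn [ 7.68  0.02 -0.  ]  steps [4.6 5.4]
```

View pics/s13.png

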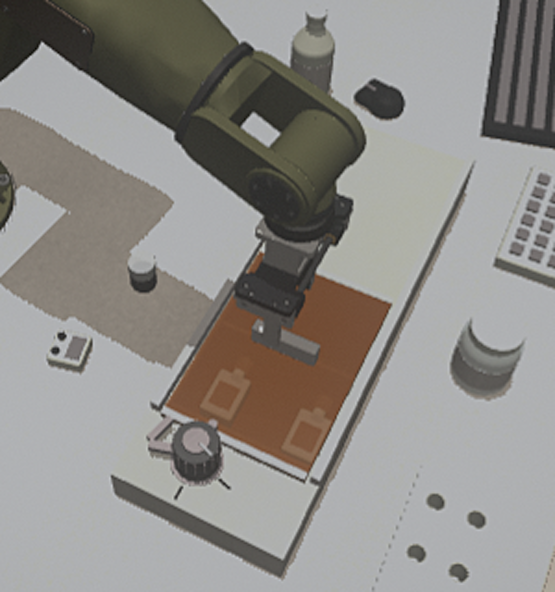

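>>> arm_command --deltas '[{"translation": [0,-2,-0.3],"turn": [1.4,0,0]},{"translation": [0,-3.8,-0.6],"turn": [2.8,0,0]},{"translation": [0,-5.6,-0.9],"turn": [4.2,0,0]},{"translation": [0.1,-7,-1.1],"turn": [5.6,0,0]},{"translation": [0.14,-7.53,-1.2],"turn": [7,0,0]},{"translation": [0.14,-7.53,-1.2],"turn": [7.68,0,0]},{"translation": [0.14,-7.53,-1.2],"turn": [7.68,0,0]},{"translation": [0.14,-7.53,-1.2],"turn": [7.68,0,0]},{"translation": [0.14,-7.53,-1.2],"turn": [7.68,0,0]}]' --gripper 94

```text
time_s: 34.72
ee_pos: [0.578, -0.2336, 0.1688]
eef_rot: [-2.956, 1.57, 2.64]
force: [-0.2, 0.1, 0.2]
grip_width: 0.094
```

Run:
```python
from h import *
go([.5782,-.2345,.107],.9)
```

```text
from [ 0.578  -0.2336  0.1688] th 0.883 -> T [ 2.47 -0.02  0.03] turn [-0.19 -0.01  0.  ]  steps [1.5 0.1]
```

>>> arm_command --deltas '[{"translation": [1.2,-0.02,0.02],"turn": [-0.15,0,0]},{"translation": [2.1,-0.02,0.02],"turn": [-0.15,0,0]},{"translation": [2.47,-0.02,0.02],"turn": [-0.15,0,0]},{"translation": [2.47,-0.02,0.02],"turn": [-0.15,0,0]},{"translation": [2.47,-0.02,0.02],"turn": [-0.15,0,0]}]'

```text
time_s: 35.13
ee_pos: [0.5784, -0.2348, 0.1084]
eef_rot: [0.385, 1.571, -0.292]
force: [-1.0, -0.2, -0.2]
grip_width: 0.0941
```

>>> arm_command --deltas '[{"translation": [0,0,0],"turn": [0,0,0]},{"translation": [0,0,0],"turn": [0,0,0]},{"translation": [0,0,0],"turn": [0,0,0]},{"translation": [0,0,0],"turn": [0,0,0]},{"translation": [0,0,0],"turn": [0,0,0]},{"translation": [0,0,0],"turn": [0,0,0]},{"translation": [0,0,0],"turn": [0,0,0]},{"translation": [0,0,0],"turn": [0,0,0]}]' --gripper 40 --force 20

```text
time_s: 35.8
ee_pos: [0.5789, -0.2342, 0.1081]
eef_rot: [1.186, 1.569, 0.509]
force: [5.8, 6.4, 0.9]
grip_width: 0.0557
```

Run:
```python
from h import *
o=ctrl.get_obs(); print(o["force"],o["grip_width"],o["ee_pos"],theta(cur()[1]))
```

```text
[5.79083248 6.3597679  0.85477562] 0.05567097516438322 [ 0.57889579 -0.23424291  0.10809827] 0.8935262712018942
```

>>> arm_command --deltas '[{"translation": [0,0.05,0],"turn": [1.2,0,0]},{"translation": [0,0.05,0],"turn": [2.6,0,0]},{"translation": [0,0.05,0],"turn": [4,0,0]},{"translation": [0,0.05,0],"turn": [5.4,0,0]},{"translation": [0,0.05,0],"turn": [6.8,0,0]},{"translation": [0,0.05,0],"turn": [8.2,0,0]},{"translation": [0,0.05,0],"turn": [9.6,0,0]},{"translation": [0,0.05,0],"turn": [11,0,0]},{"translation": [0,0.05,0],"turn": [12.4,0,0]},{"translation": [0,0.05,0],"turn": [13.7,0,0]},{"translation": [0,0.05,0],"turn": [14.88,0,0]},{"translation": [0,0.05,0],"turn": [14.88,0,0]}]'

```text
time_s: 36.8
ee_pos: [0.578, -0.2343, 0.1081]
eef_rot: [-1.248, 1.569, 3.052]
force: [-8.8, 0.9, 5.7]
grip_width: 0.0559
```

>>> arm_command --deltas '[{"translation": [0,0,0],"turn": [0,0,0]},{"translation": [0,0,0],"turn": [0,0,0]}]'

```text
time_s: 36.97
ee_pos: [0.578, -0.2344, 0.1081]
eef_rot: [-1.264, 1.569, 3.043]
force: [-8.3, -0.4, 6.4]
grip_width: 0.0557
```

Run:
```python
from h import *
o=ctrl.get_obs(); print(o["force"],o["moment"],o["grip_width"],o["ee_pos"],theta(cur()[1]))
```

```text
[-8.28300215 -0.41601169  6.42071473] [ 0.06490214  1.81048169 -0.01946572] 0.05572602091793701 [ 0.57796637 -0.23437652  0.10806699] -0.4058161355852833
```

Release, rise, withdraw and check.

>>> arm_command --deltas '[{"translation": [0,0,0],"turn": [0,0,0]},{"translation": [0,0,0],"turn": [0,0,0]},{"translation": [0,0,0],"turn": [0,0,0]},{"translation": [0,0,0],"turn": [0,0,0]},{"translation": [0,0,0],"turn": [0,0,0]},{"translation": [-1,0,0],"turn": [0,0,0]},{"translation": [-2.5,0,0],"turn": [0,0,0]},{"translation": [-4,0,0],"turn": [0,0,0]},{"translation": [-4.5,0,0],"turn": [0,0,0]},{"translation": [-4.5,0,0],"turn": [0,0,0]},{"translation": [-4.5,0,0],"turn": [0,0,0]}]' --gripper 94

```text
time_s: 37.88
ee_pos: [0.5789, -0.2342, 0.2202]
eef_rot: [1.555, 1.57, -0.422]
force: [-0.4, 0.4, 0.1]
grip_width: 0.094
```

Run:
```python
from h import *
go([.42,.2,.26],1.1)
```

```text
from [ 0.5789 -0.2342  0.2202] th -0.405 -> T [ -1.6  -12.69 -13.45] turn [-1.725e+01  1.000e-02 -1.000e-02]  steps [11.1 12. ]
```

>>> arm_command --deltas '[{"translation": [-0.5,-1,-1],"turn": [-1,0,0]},{"translation": [-1,-2,-2.2],"turn": [-2,0,0]},{"translation": [-1.6,-3.2,-3.4],"turn": [-3,0,0]},{"translation": [-1.6,-4.4,-4.6],"turn": [-4,0,0]},{"translation": [-1.6,-5.6,-5.8],"turn": [-5,0,0]},{"translation": [-1.6,-6.8,-7],"turn": [-6,0,0]},{"translation": [-1.6,-8,-8.2],"turn": [-7,0,0]},{"translation": [-1.6,-9.2,-9.4],"turn": [-8,0,0]},{"translation": [-1.6,-10.4,-10.6],"turn": [-9,0,0]},{"translation": [-1.6,-11.6,-12],"turn": [-10,0,0]},{"translation": [-1.6,-12.4,-13],"turn": [-11,0,0]},{"translation": [-1.6,-12.69,-13.45],"turn": [-12,0,0]}]'

```text
time_s: 38.88
ee_pos: [0.4177, 0.2033, 0.2587]
eef_rot: [-2.11, 1.568, -3.032]
force: [0.8, -1.4, -0.8]
grip_width: 0.0941
```

Run:
```python
from h import *
a=optics.camera("top")[:,:,::-1]; b=optics.camera("scene")[:,:,::-1]
cv2.imwrite("pics/s14.png",b); cv2.imwrite("pics/t14.png",a)
x=cv2.resize(a[190:240,355:420],(624,480),interpolation=cv2.INTER_CUBIC)
y=cv2.resize(b[290:360,270:350],(548,480),interpolation=cv2.INTER_CUBIC)
cv2.imwrite("pics/z4.png",cv2.resize(np.hstack([x,y]),None,fx=.68,fy=.68))
x0=cv2.imread("pics/scene0.png")[290:360,270:350].astype(int)
print("collar diff mean",np.abs(x0-b[290:360,270:350]).mean())
for t,z in [("window_handle",.092),("collar_grip",.107),("lens_case",0),("bottle",0),("timer",0),("mouse",0),("tip_box",0),("beaker",0)]:
    for n in C:
        for d in models.mark_of(t,n)[:1]: print(t,n,np.round(p2w(n,d["at"],z),3),round(d["score"],2))
```

```text
collar diff mean 5.168571428571428
window_handle scene [ 0.611 -0.041  0.092] 0.92
window_handle top [ 0.617 -0.052  0.092] 0.91
collar_grip scene [ 0.581 -0.229  0.107] 0.8
collar_grip top [ 0.574 -0.241  0.107] 0.9
lens_case scene [0.362 0.    0.   ] 0.81
lens_case top [ 0.621 -0.056  0.   ] 0.67
bottle scene [0.437 0.494 0.   ] 0.63
bottle top [0.433 0.493 0.   ] 0.85
timer scene [ 0.338 -0.136  0.   ] 0.88
timer top [ 0.335 -0.141  0.   ] 0.53
mouse scene [0.559 0.493 0.   ] 0.6
mouse top [0.562 0.504 0.   ] 0.58
tip_box scene [ 0.55  -0.527  0.   ] 0.62
tip_box top [ 0.562 -0.518  0.   ] 0.67
beaker scene [ 0.403 -0.521  0.   ] 0.65
beaker top [ 0.412 -0.528  0.   ] 0.75
```

View pics/z4.png

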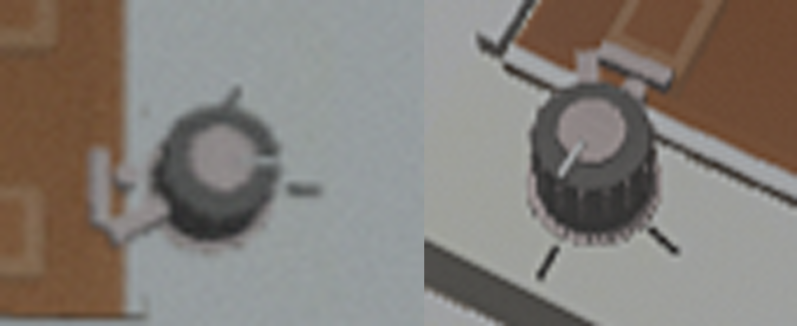

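View pics/s14.png

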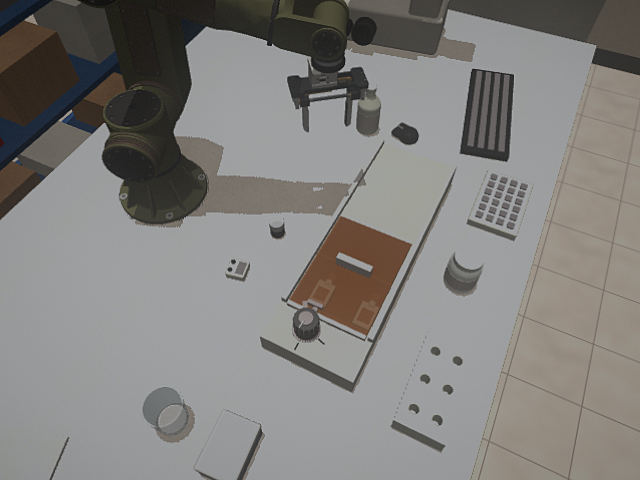

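View pics/t14.png

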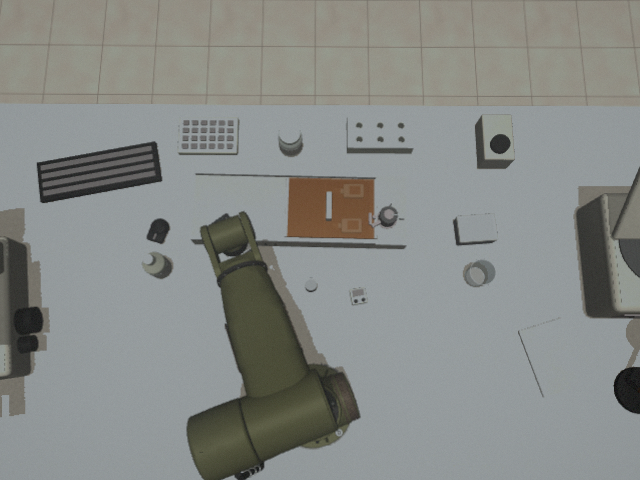

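Run:
```python
import cv2,numpy as np
for n,roi in(("top",None),("scene",None)):
    A=[cv2.imread(f"pics/{n}{k}.png").astype(float) for k in("0","14")]
    if n=="top":
        for I in A:
            s=(I[:,:,2]-I[:,:,0])
            p=s[195:205,360:390].mean(0); e=s[195:205,275:300].mean(0); h=cv2.cvtColor(I.astype(np.float32),6)[196:212,315:345].mean(0)
            w=np.clip(h-h.min()-20,0,None)
            f=lambda q,up:np.interp(0.5*(q.max()+q.min()),q if up else q[::-1],np.arange(len(q)) if up else np.arange(len(q))[::-1])
            print("R",np.round(f(p,False)+360,2),"L",np.round(f(e,True)+275,2),"H",(w*np.arange(315,345)).sum()/w.sum())
    g=[cv2.cvtColor(I.astype(np.float32),6) for I in A]
    for nm,(x0,y0,x1,y1) in dict(top=dict(handle=(320,186,338,224),collar=(378,200,408,232),cabR=(392,225,410,255)),scene=dict(handle=(330,248,378,276),collar=(290,305,326,350),cab=(260,330,355,390)))[n].items():
        print(n,nm,cv2.phaseCorrelate(g[0][y0:y1,x0:x1],g[1][y0:y1,x0:x1]))
```

```text
[ WARN:0@0.036] global loadsave.cpp:275 findDecoder imread_('pics/top14.png'): can't open/read file: check file path/integrity
Traceback (most recent call last):
AttributeError: 'NoneType' object has no attribute 'astype'
```

```bash
cp pics/t14.png pics/top14.png; cp pics/s14.png pics/scene14.png
python3 - <<'E'
import cv2,numpy as np
for n in("top","scene"):
    A=[cv2.imread(f"pics/{n}{k}.png").astype(float) for k in("0","14")]
    if n=="top":
        for I in A:
            s=(I[:,:,2]-I[:,:,0])
            p=s[195:205,365:385].mean(0); e=s[195:205,278:298].mean(0); h=cv2.cvtColor(I.astype(np.float32),6)[196:212,315:345].mean(0)
            print(np.round(p),np.round(e)); w=np.clip(h-h.min()-20,0,None)
            print("H",(w*np.arange(315,345)).sum()/w.sum())
    g=[cv2.cvtColor(I.astype(np.float32),6) for I in A]
    for nm,(x0,y0,x1,y1) in dict(top=dict(handle=(320,186,338,224),collar=(378,200,408,232),cabR=(392,225,410,255)),scene=dict(handle=(330,248,378,276),collar=(290,305,326,350),cab=(260,330,355,390)))[n].items():
        print(n,nm,np.round(cv2.phaseCorrelate(g[0][y0:y1,x0:x1],g[1][y0:y1,x0:x1])[0],2))
E
```

```text
[57. 58. 57. 57. 57. 58. 59. 58. 32.  4. -7. -8. -8. -8. -8. -7. -7. -7.
 -7. -7.] [-8. -7. -7. -7. -7. -7. -5. -4. -8.  2. 34. 58. 57. 57. 57. 58. 58. 58.
 58. 57.]
H 328.40021102875085
[58. 57. 57. 57. 58. 58. 58. 58. 43. 12. -8. -8. -8. -7. -8. -8. -7. -7.
 -7. -7.] [-7. -7. -7. -7. -7. -7. -7. -8. -7. -2. 18. 58. 57. 58. 58. 58. 58. 58.
 58. 58.]
H 328.65232506365993
top handle [ 0.55 -0.01]
top collar [0.06 0.02]
top cabR [-0.1   0.01]
scene handle [-0.11  0.36]
scene collar [0.01 0.61]
scene cab [-0.02  0.02]
```

```bash
python3 -c "
from station import ctrl
print(ctrl.hand_in(), ctrl.get_obs()['time_s'])"
```

```text
the job is handed in; nothing more can be done
the job is handed in; nothing more can be done
```

The cabinet is loaded and locked, and the job is handed in at about 40 s on the robot clock (limit 210 s).

I turned the collar 1.30 rad to release and slid the window 0.290 m to its stop. Both flasks went flat into the flask bay, caps towards the divider. I then slid the window shut to its stop and turned the collar back 1.30 rad. There were no jars to load: none showed in either camera, on the bench or in the open bays. The white pot behind the cabinet is about 82 mm wide and out of reach, so it is not one.

**Last checks:**
- **Flasks:** both lie flat and lengthwise in the bay, and both show through the closed window.
- **Knock:** between my placing the flasks, the first one moved about 28 mm towards the far wall while the robot was away from it. I left it because it was still flat in the bay.
- **Window:** shut to within about 1 mm, slightly further shut than at the start.
- **Collar:** the pointer looks the same against the tick as in the first picture. I checked this by eye and by the commanded turn, not by measuring the angle.
- **Bystanders:** all look unmoved in the pictures. The network's last top-view reading for the lens case was wrong (it pointed at the window), and its scene-view reading was about 14 mm off. In both pictures the case is where it started.

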